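Stow the weight hangers on the rail and lock the latch

ROBOT

A 6-joint arm with a two-finger parallel gripper is mounted at the origin on the work surface. World frame = base frame: x ahead of the robot, y to its left, z up, the work surface at z = 0. Lengths are in m, angles in rad, forces in N, time in s.
With the tool pointing down it reaches from about 0.35 to 0.8 m from the base axis. Payload 7.3 kg.
Tool frame: the origin (TCP) lies on the centre line of the jaws, within the pads' length; the fingertips stand 25 mm ahead of it and the grasp point (between the pads) lies 6 mm ahead of it (env.tip_extent is the z of the fingertips in the tool frame, in m); z points along the fingers, y is the line along which they close (so a half turn about z gives the same grasp; the last joint's range is limited). The gripper opens to 85 mm and grips with 20 to 120 N. Pads are 22 mm wide; open, the fingers measure 114 mm over their backs; the gripper's body (76 mm by 85 mm) begins 54 mm behind the grasp point. The pads swing forward as they close: fully open they stand 13 mm farther back than shut.
Start: joints at [-1.441, 0.342, 1.524, -0, 1.275, -0.146], TCP at [0.143, -0.505, 0.256] pointing down, gripper open.
Joint ranges: [-2.53, 2.53], [-0.77, 2.02], [0.04, 2.7], [-1, 4.14], [0.28, 2.66], [-3.11, 3.11]. Speed limits (rad/s): [2.57, 2.57, 3.14, 3.14, 3.14, 3.14].

INTERFACE

Orientations are given as a unit quaternion [x, y, z, w].
In Python, from rig import env gives the robot as it stands. The module is installed in compiled form; this text tells all that it offers.
- The arm moves only by the tool carry_out, never from a script. Its argument "commands" is a list of rows, each an object of numbers: "x", "y", "z": the shift along the world's x, y, z in mm; "twist": the turn about the world's z in degrees; "jaw": the opening, from 0 (shut) to 1 (fully open). In form: [{"x": .., "y": .., "z": .., "twist": .., "jaw": ..}, ...]. A call has 1 to 12 rows; each row shifts and turns the commanded pose from where the row before left it; what a row does not reach is not made up. A row lasts 1/12 s, in which the tool goes at most 41.7 mm and 7.16 degrees, less where a joint would pass 70% of its speed; a pose out of reach is approached as far as the arm can. A call is refused whole if a number of a shift passes 41.7 or a number of a turn 7.16, either way. A call with a gripper value outside its range is refused whole. The fingers move at their own pace and stop on an object; "grip_force" is the grip in N (left out, the last holds). Time passes only in rows, so rows that do not move let the fingers close. It gives the time, the measured TCP pose, the force, the opening and the grip force at its end, in the units of the state.
- env.state(): the state, without advancing time (a new reading comes with each control period).
- env.read_camera(name): name is "side" or "top"; returns a dict with "color" (384x512x3 uint8, red, green, blue), "intrinsics" (3x3 intrinsics, pixels), "eye" and "rotation" of the camera in the world. Camera axes: x right, y up, looking along -z (the intrinsics and any distortion apply to the point x, -y, -z); pixel columns grow to the right and rows downward; lengths in m; the calibration is good to about 2 mm. A picture is of the moment at which its call begins. There is no depth.
- env.sign_off(): hands the job in; it is judged then, once.
Trained networks look in a picture, given as the dict that the camera call returned (one of the last four; its "shot" number tells which), for a name from the list of things; names that differ only in an ending like _2 or _b are one class to them, and where a whole thing is asked for, a point or a joint stands for the part that bears it (a point fixed in the world has none). Each returns a list of dicts, best first, with "p" (0 to 1); they miss things now and then, are a little off and sometimes report something else, mostly with a low value. They report only what shows in the picture. A call takes as long as a camera call. They do not tell look-alikes from the thing itself.
- env.spot_in(picture, query): "at" ([column, row] in pixels, amid what is visible of it).
- env.mark_of(picture, query): "at" ([column, row] in pixels: a listed point, or the origin of a listed thing).
The state is a dict: "time": time; "qpos": joint angles; "dq": joint speeds; "tau": joint torques, N m; "ee_pos": TCP position; "eef_rot": TCP orientation; "wrist_force": force on the tool from outside, world axes, zero at the start; "moment": the same for the moment, N m; "grip_width": finger opening in m; "grip_force": force on a finger pad.
Only numpy, scipy, OpenCV 4.12 (cv2) and the standard library are available. Lean on these libraries where they do the work, as an engineer would, in place of code of your own. Each camera call takes 0.05 s, during which the arm holds its last target. There are 200 camera calls.

TASK

Put the weight hangers standing on the lab table away: hook each one onto the open part of the rail and slide it under the keeper strip until its whole hook is past the black mark. When all hang there, take the square key from its wooden stand, push it fully home in the recessed socket and turn it clockwise as far as it goes, so that the latch arm swings across and locks the hangers in; then put the key back upright in its stand, fully down. Leave the other things on the table where they are.

Things in the scene. Friction and masses are not known exactly. Their poses are not given: they have to be found in the camera images.
- station: the weight rail: fixed frame, base plate 12 mm thick (x -25 to 135, y -245 to 255). Origin on the table under the rail, z up, +x away from the robot. The 12 mm steel rail runs along y over x = 0, axis at z = 182.7 mm, between posts with inner faces at y = -227 and +237. Hangers side by side need 72 mm each
- keeper (a point): middle of the aluminium keeper strip on the station (x 32 to 66, y -10 to +240, z 178 to 184 mm in the station frame; this point at x 49, y 115, z 181). It lies over the toes of hung hangers with 9 mm to spare: there a hook can be neither put on nor lifted off, only slid along under it. Axes as the station's
- gate (a point): point on the rail axis at y = -120 in the station frame: middle of the open part of the rail (about y = -190 to -40), where hooks can be put on; axes as the station's
- mark (a point): black band, 6 mm wide, around the rail at y = +2 in the station frame (on the rail axis); hangers belong wholly on its +y side; axes as the station's
- socket (a point): centre of the mouth of the square socket in the brass spindle, 18 mm wide (2 mm chamfer), 34 deep, 110 mm over the table, at x 95, y -85 of the station; recessed 10 mm in a dark square shroud (68 mm outside, 56 inside, top at 120). Axes as the station's (they do not turn). At latch = 0 the square's sides lie along them, else turned clockwise by that angle
- latch (a joint): turn of the spindle, rad: 0 open, grows clockwise seen from above, stop at 1.3 (locked); starts at 0 to 0.12. Its latch arm, 137 mm long from the axis, 44 to 58 mm above the table, points to -y behind the rail at 0 and lies across under the rail towards -x (at y = -85 of the station) at 1.3. Stays where left (0.1 N m friction); the key has 0.12 rad of play each way in the socket
- key: loose square key, 0.12 kg: steel shaft 16 x 16 x 30 mm (sides along its x and y), origin at the centre of the shaft's lower end, z up; collar 36 dia at 30 to 36 mm, which rests on the spindle when fully home (origin 30 mm below the socket's mouth) and on the stand when put away; black flat handle 50 (x) x 12 thick (y), 36 to 78 mm up
- stand: fixed wooden key stand, 64 x 64 x 45 mm, origin centre of underside, with a 24 mm square hole right through in the middle in which the key stands upright
- stand_top (a point): centre of the mouth of the stand's hole, 45 mm above the table; a put-away key has its origin 30 mm below it
- jar0: bystander, to be left where it is; origin at the centre of its underside: small jar with red lid, 52 dia x 60 mm
- jar1: bystander, to be left where it is; origin at the centre of its underside: small jar with red lid, 52 dia x 60 mm
- meter: bystander, to be left where it is; origin at the centre of its underside: blue hand multimeter, 140 x 75 x 34 mm
- orange_box: bystander, to be left where it is; origin at the centre of its underside: flat cardboard box, 170 x 100 x 30 mm
- weight: bystander, to be left where it is; origin at the centre of its underside: loose steel disc weight, 72 dia x 20 mm, no hook
- driver: bystander, to be left where it is: screwdriver lying on the table, about 160 mm long
- hanger0: steel weight hanger (all alike; 2 or 3 present, absent ones read None), 0.35 kg, standing on the table. Origin: centre of the underside of its disc foot (72 dia x 16 mm). Behind (x -24 to -19) a strap 24 wide (y), 5 thick, rises to a hook that opens to +x: gable roof over x = 0, then a front lip (x 19 to 24) down to 120 mm. On top a grip tab 14 (y) x 22 (x) mm, z 150 to 192, over x = y = 0
- hanger1: another hanger, same as hanger0. From the foot of the lip a flat toe juts out to x = +46 mm at z 120 to 124. Hung on the rail, the gable roof (35 degrees) finds its own centre, with the rail axis 137.7 mm above the hanger's origin, so the origin hangs 45 mm above the table
- hanger2: another hanger, same as hanger0. To hook it on, bring it from the robot's side (-x of the rail) in the station's heading, its origin at least 70 mm above the table so that the lip (120 mm up) passes over the rail while the disc passes under it, centre it over the rail and lower it; the slot is 38 mm wide for the 12 mm rail
Things that resemble listed ones, but are neither listed nor needed, are in the scene too. What is shaped like the hanger2 but turquoise is not meant.

How it is judged:
By the outcome, as a careful person would: the job done as asked, in the order asked, and still so for the second after the job is handed in, with the robot touching nothing.
Of hanger0, hanger1, hanger2 only 2 to 3 are there at a start; the rules pass over those that are not, and their reading is None.
At some moment in a run one of hanger0, hanger1, hanger2 may be knocked a few centimetres aside while the robot is not near it.
Once in a run the grip may slacken for a moment while it holds something.
It also fails if it takes over 210 s, if anything falls off the work surface, if the arm or the gripper's body presses on something with over 40 N, if the wrist force passes 120 N, or if a joint passes its speed limit or range.

## Working session

There is one attempt and no reset: what is moved stays moved. The work goes in short steps, Python scripts to look and compute and a tool call to move; the robot and the scene stay as the last step left them, time stands still between calls to the robot, and variables do not carry over. Pictures are saved under pics/ and viewed, at most 14 in all, crops included, and the job is handed in when it is done.

Besides the shell and the picture viewer there is one more tool, called after ">>>" by a JSON object that holds its "fn" and its "kwargs". carry_out: Moves the arm, as the interface text tells. Its arguments: {"type":"object","properties":{"commands":{"type":"array","items":{"type":"object","properties":{"x":{"type":"number"},"y":{"type":"number"},"z":{"type":"number"},"twist":{"type":"number"},"jaw":{"type":"number"}}}},"grip_force":{"type":"number"}},"required":["commands"]}

```bash
mkdir -p pics
cat > h.py <<'E'
import numpy as np, cv2
from rig import env
def save(p,n,box=None,s=1):
    c=p["color"]
    if box: c=c[box[1]:box[3],box[0]:box[2]]
    c=cv2.resize(c,None,fx=s,fy=s,interpolation=cv2.INTER_CUBIC)
    cv2.imwrite("pics/"+n,c[:,:,::-1])
def ray(p,uv):
    K=np.array(p["intrinsics"]);d=np.linalg.solve(K,[uv[0],uv[1],1.0])
    return np.array(p["eye"]),np.array(p["rotation"])@np.array([d[0],-d[1],-d[2]])
def atz(p,uv,z):
    o,d=ray(p,uv);return o+d*(z-o[2])/d[2]
def proj(p,X):
    c=np.array(p["rotation"]).T@(np.array(X)-p["eye"]);c=np.array(p["intrinsics"])@[c[0],-c[1],-c[2]]
    return c[:2]/c[2]
def tri(ps):
    A=np.zeros((3,3));b=np.zeros(3)
    for p,uv in ps:
        o,d=ray(p,uv);d=d/np.linalg.norm(d);M=np.eye(3)-np.outer(d,d);A+=M;b+=M@o
    return np.linalg.solve(A,b)
E
python3 - <<'E'
from h import *
np.set_printoptions(precision=4,suppress=True)
for n in("top","side"):
    p=env.read_camera(n);save(p,n+"0.png",s=1.5);print(n,p["eye"],p["intrinsics"],[k for k in p])
    print(p["rotation"])
    for q in "station keeper gate mark socket key stand_top hanger0 jar0 weight".split():
        print(q,[(np.round(d["at"],1).tolist(),round(d["p"],2)) for d in env.mark_of(p,q)][:5])
print(env.state())
E
```

```text
top [0.4285 0.0006 1.2962] [[384.483    0.     255.6052]
 [  0.     384.483  193.116 ]
 [  0.       0.       1.    ]] ['color', 'intrinsics', 'eye', 'rotation', 'shot']
[ 0.0184 -0.0392 -0.7005  0.7123]
station [([250.5, 176.1], 0.89)]
keeper [([207.4, 154.9], 0.56)]
gate [([289.9, 166.1], 0.92), ([251.1, 176.5], 0.33)]
mark [([246.3, 164.3], 0.95), ([329.1, 249.9], 0.25)]
socket [([271.6, 137.6], 0.7)]
key [([341.5, 202.8], 0.66), ([297.2, 223.4], 0.54)]
stand_top [([343.6, 201.5], 0.85), ([338.2, 203.1], 0.68), ([208.9, 153.2], 0.31), ([289.1, 165.2], 0.16)]
hanger0 [([154.4, 217.4], 0.98), ([192.9, 219.7], 0.93), ([221.9, 226.9], 0.78), ([157.2, 253.1], 0.67)]
jar0 [([118.9, 177.9], 0.58), ([133.5, 146.2], 0.51)]
weight [([111.3, 210.9], 0.71)]
side [0.2141 0.5794 0.8281] [[356.6085   0.     252.9742]
 [  0.     356.6085 190.5489]
 [  0.       0.       1.    ]] ['color', 'intrinsics', 'eye', 'rotation', 'shot']
[-0.0901  0.3725  0.8938 -0.233 ]
station [([232.9, 222.5], 0.94), ([135.8, 356.5], 0.58)]
keeper [([196.4, 196.9], 0.55)]
gate [([252.2, 151.7], 0.89)]
mark [([232.3, 175.0], 0.84), ([221.6, 330.1], 0.63)]
socket [([217.6, 168.1], 0.63)]
key [([302.3, 164.9], 0.51)]
stand_top [([303.7, 161.5], 0.87)]
hanger0 [([267.6, 345.2], 0.94), ([270.5, 258.6], 0.79), ([243.8, 285.9], 0.78), ([198.0, 199.9], 0.45)]
jar0 [([142.4, 355.2], 0.79)]
weight [([174.4, 379.4], 0.74)]
{'time': 1.1, 'qpos': array([-1.441 ,  0.342 ,  1.5241,  0.    ,  1.2754, -0.146 ]), 'dq': array([ 0.0011,  0.0002, -0.0007, -0.0019,  0.0011, -0.0008]), 'tau': array([ -0.0014, -43.3569, -24.6272,  -0.0003,   0.0002,   0.    ]), 'ee_pos': array([ 0.143 , -0.5051,  0.2563]), 'eef_rot': array([0.9905, 0.1375, 0.    , 0.    ]), 'wrist_force': array([-0.2206, -0.8235, -0.4738]), 'moment': array([ 0.0036,  0.0082, -0.008 ]), 'grip_force': 0.0, 'grip_width': 0.0855012412668492}
```

Rotation is a quaternion; fix that in the helper.

```bash
sed -i 's/^from rig import env/from rig import env\nfrom scipy.spatial.transform import Rotation as Ro/; s/np.array(p\["rotation"\])/Ro.from_quat(p["rotation"]).as_matrix()/' h.py
python3 - <<'E'
from h import *
np.set_printoptions(precision=4,suppress=True)
t=env.read_camera("top");s=env.read_camera("side")
for q,a,b in [("mark",[246.3,164.3],[232.3,175]),("gate",[289.9,166.1],[252.2,151.7]),("socket",[271.6,137.6],[217.6,168.1]),("stand_top",[343.6,201.5],[303.7,161.5]),("key",[341.5,202.8],[302.3,164.9]),("station",[250.5,176.1],[232.9,222.5]),("keeper",[207.4,154.9],[196.4,196.9])]: print(q,tri([(t,a),(s,b)]))
for u in ([154.4,217.4],[192.9,219.7],[221.9,226.9],[157.2,253.1]):print(atz(t,u,0),'top')
for u in ([267.6,345.2],[270.5,258.6],[243.8,285.9]):print(atz(s,u,0),'side')
E
```

```text
mark [ 0.5971 -0.0054  0.1912]
gate [ 0.6009 -0.1315  0.1794]
socket [ 0.6969 -0.0827  0.1125]
stand_top [ 0.5073 -0.3274  0.0378]
key [ 0.5061 -0.3224  0.0263]
station [ 0.5981 -0.0172 -0.0186]
keeper [0.6256 0.1091 0.1953]
[0.4473 0.3001 0.    ] top
[0.4416 0.1719 0.    ] top
[0.4191 0.0745 0.    ] top
[0.3293 0.2866 0.    ] top
[0.3345 0.2707 0.    ] side
[0.4357 0.0569 0.    ] side
[0.4579 0.1659 0.    ] side
```

View pics/top0.png

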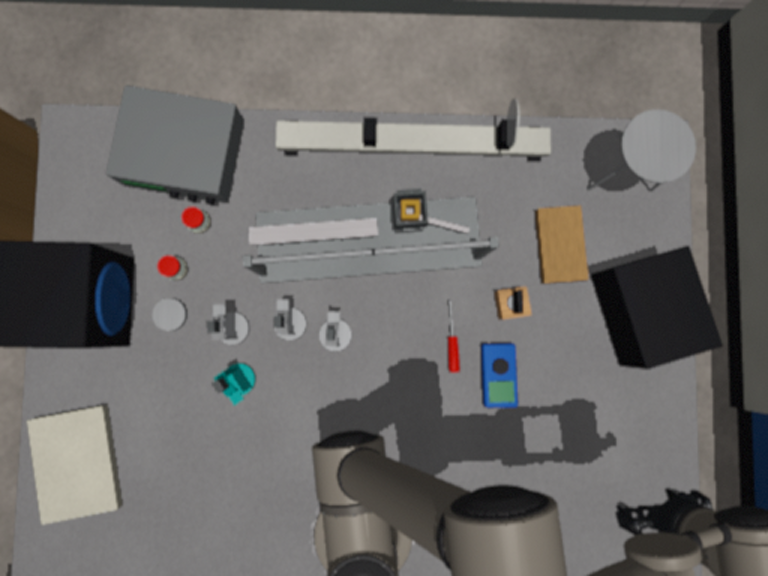

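View pics/side0.png

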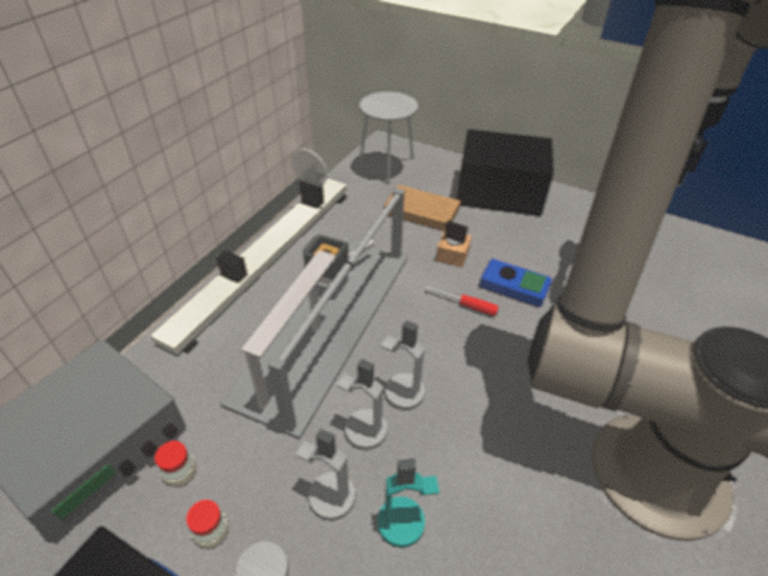

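Run:
```python
from h import *
t=env.read_camera("top");s=env.read_camera("side")
a=t["color"][180:280,130:250];b=s["color"][205:360,190:300]
a=cv2.resize(a,None,fx=6.4,fy=6,interpolation=cv2.INTER_CUBIC)[:, :];save(t,"a.png",(130,185,250,275),6.5);save(s,"b.png",(190,205,300,360),3.8)
save(t,"c.png",(155,115,355,225),4)
```

```text
(no output)
```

View pics/a.png

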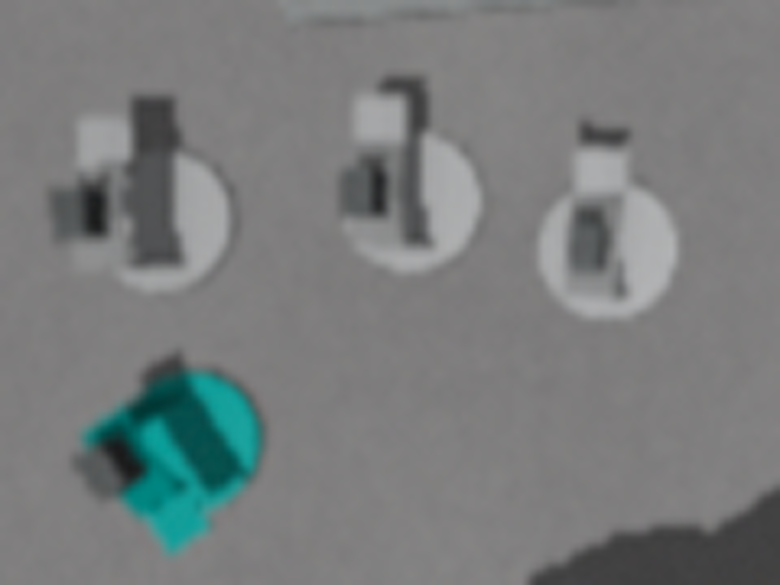

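View pics/b.png

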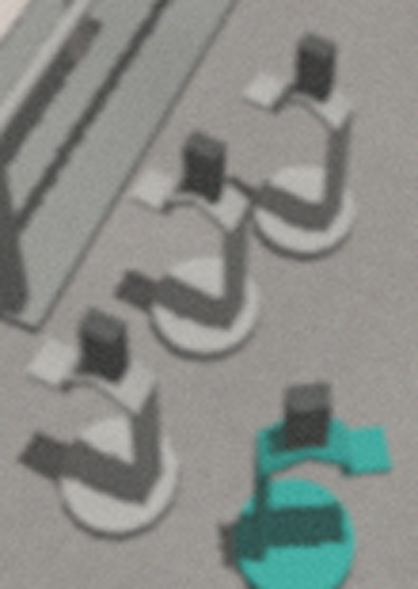

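View pics/c.png

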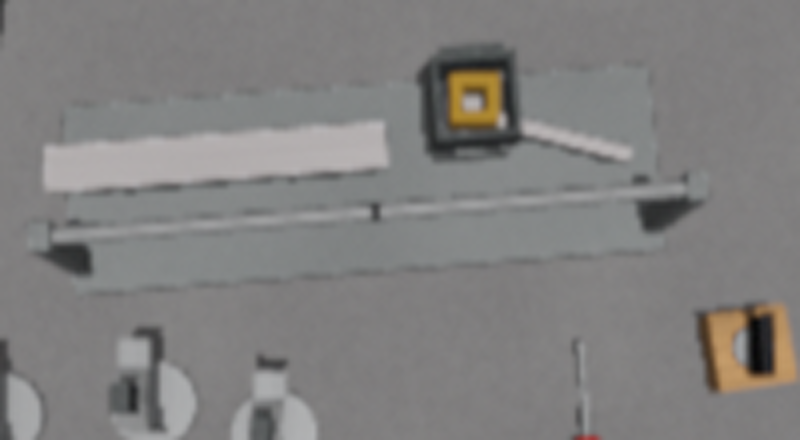

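```bash
cat > fit.py <<'E'
from h import *
from scipy.optimize import least_squares
np.set_printoptions(precision=4,suppress=True)
def fit(obs,x0):
    def W(q,X):
        c,s=np.cos(q[2]),np.sin(q[2]);return [q[0]+c*X[0]-s*X[1],q[1]+s*X[0]+c*X[1],X[2]]
    f=lambda q:np.concatenate([proj(p,W(q,X))-uv for p,uv,X in obs])
    r=least_squares(f,x0,loss="soft_l1",x_scale=[.01,.01,.1])
    return r.x,r.fun.reshape(-1,2)
E
python3 - <<'E'
from fit import *
t=env.read_camera("top");s=env.read_camera("side")
A=lambda u,v:(130+u/6.5-.42,185+v/6.5-.42);B=lambda u,v:(190+u/3.8-.37,205+v/3.8-.37);C=lambda u,v:(155+u/4-.38,115+v/4-.38)
tab,toe,disc=(0,0,.192),(.046,0,.124),(0,0,.012)
for n,l,x0 in [("A",[(103,117),(68,215),(163,222),(42,365),(104,318),(118,473)],(.44,.3,0)),("B",[(381,95),(357,190),(411,202),(143,195),(206,140),(205,305)],(.45,.17,0)),("C",[(603,150),(588,238),(607,250),(253,98),(317,42),(304,210)],(.42,.07,0))]:
    o=[(t,A(*l[0]),toe),(t,A(*l[1]),tab),(t,A(*l[2]),disc),(s,B(*l[3]),toe),(s,B(*l[4]),tab),(s,B(*l[5]),disc)]
    q,r=fit(o,x0);print(n,q,np.degrees(q[2]));print(r.round(1).tolist())
    print(" top only",fit(o[:3],x0)[0],"side only",fit(o[3:],x0)[0])
o=[(t,C(*a),b) for a,b in [((52,236),(0,.237,.1827)),((688,189),(0,-.227,.1827)),((375,211),(0,.002,.1827)),((474,98),(.095,-.085,.11)),((648,66),(.135,-.245,.012)),((83,292),(-.025,.255,.012)),((662,247),(-.025,-.245,.012)),((44,147),(.066,.24,.184)),((43,192),(.032,.24,.184)),((384,122),(.066,-.01,.184)),((388,166),(.032,-.01,.184))]]
q,r=fit(o,(.6,0,0));print("st",q,np.degrees(q[2]));print(r.round(1).tolist())
h=.032
k=[(t,C(*a),b) for a,b in [((703,312),(h,h,.045)),((785,304),(h,-h,.045)),((795,383),(-h,-h,.045)),((716,392),(-h,h,.045))]]
print("stand",*fit(k,(.5,-.32,0)))
a,b=atz(t,C(759,317),.093),atz(t,C(765,374),.093);print("key handle",a,b,(a+b)/2)
E
```

```text
A [0.4432 0.2949 0.1472] 8.432394384865365
[[-0.5, 0.3], [0.5, -0.0], [0.4, -0.2], [-1.4, -1.6], [0.0, 1.4], [0.9, 0.1]]
 top only [0.4433 0.2963 0.0805] side only [0.4435 0.2937 0.2411]
B [0.4551 0.1695 0.0774] 4.436301398484504
[[-0.5, 0.4], [0.5, 0.3], [0.4, -0.1], [-1.0, -2.8], [-0.3, 1.0], [0.4, 0.1]]
 top only [0.4558 0.1709 0.0129] side only [0.4547 0.168  0.2638]
C [ 0.4326  0.0692 -0.0053] -0.30271172634980303
[[-0.5, -0.1], [-0.0, 1.4], [0.4, -0.2], [-0.6, -3.3], [0.1, 0.6], [0.0, -0.0]]
 top only [ 0.4336  0.0698 -0.054 ] side only [0.4319 0.0683 0.2366]
st [ 0.5945 -0.0113  0.0949] 5.434928060651863
[[-0.0, -0.1], [-0.6, -0.1], [0.1, 0.2], [0.3, -0.2], [0.3, -0.7], [-2.6, 0.5], [1.1, 0.5], [-0.5, -0.3], [0.4, 0.0], [0.1, -0.2], [0.1, 0.2]]
stand [ 0.5083 -0.3199  0.1298] [[ 0.8639  0.3516]
 [-0.484   0.1881]
 [-0.3866 -0.2436]
 [ 0.1412 -0.2833]]
key handle [ 0.5297 -0.3149  0.093 ] [ 0.4847 -0.3195  0.093 ] [ 0.5072 -0.3172  0.093 ]
```

The three grey hangers at (75,200), (370,185) and (590,235) in the top crop fit the description. The turquoise one at (110,465) is the look-alike, so I'll leave it alone. I'll take the rightmost grey hanger first.

>>> {"fn": "carry_out", "kwargs": {"commands": [{"x": 33,"y": 20,"jaw": 0.6},{"x": 33,"y": 20,"twist": -6},{"x": 33,"y": 20,"twist": -6},{"x": 33,"y": 20,"twist": -6},{"x": 33,"y": 20},{"x": 33,"y": 20},{"x": 33,"y": 20},{"x": 33,"y": 20},{"y": 40},{"y": 40},{"y": 40},{"y": 40}], "grip_force": 60}}

```text
schema error: expected keys x, y, z, twist, jaw
```

>>> {"fn": "carry_out", "kwargs": {"commands": [{"y": 40},{"y": 40},{"y": 40},{"y": 40},{"y": 40},{"y": 40},{"x": 20},{}]}}

```text
schema error: expected keys x, y, z, twist, jaw
```

>>> {"fn": "carry_out", "kwargs": {"commands": [{"x": 33,"y": 20,"z": 0,"twist": 0,"jaw": 0.6},{"x": 33,"y": 20,"z": 0,"twist": -6,"jaw": 0.6},{"x": 33,"y": 20,"z": 0,"twist": -6,"jaw": 0.6},{"x": 33,"y": 20,"z": 0,"twist": -6,"jaw": 0.6},{"x": 33,"y": 20,"z": 0,"twist": 0,"jaw": 0.6},{"x": 33,"y": 20,"z": 0,"twist": 0,"jaw": 0.6},{"x": 33,"y": 20,"z": 0,"twist": 0,"jaw": 0.6},{"x": 33,"y": 20,"z": 0,"twist": 0,"jaw": 0.6},{"x": 0,"y": 40,"z": 0,"twist": 0,"jaw": 0.6},{"x": 0,"y": 40,"z": 0,"twist": 0,"jaw": 0.6},{"x": 0,"y": 40,"z": 0,"twist": 0,"jaw": 0.6},{"x": 0,"y": 0,"z": 0,"twist": 0,"jaw": 0.6}], "grip_force": 60}}

```text
time: 2.4
ee_pos: [0.4065, -0.2191, 0.2563]
eef_rot: [1.0, -0.017, -0.001, -0.002]
wrist_force: [0.4, 0.2, -0.5]
grip_width: 0.0515
grip_force: 0.0
```

>>> {"fn": "carry_out", "kwargs": {"commands": [{"x": 6,"y": 36,"z": 0,"twist": 0,"jaw": 0.6},{"x": 7,"y": 36,"z": 0,"twist": 0,"jaw": 0.6},{"x": 7,"y": 36,"z": 0,"twist": 0,"jaw": 0.6},{"x": 6,"y": 36,"z": 0,"twist": 0,"jaw": 0.6},{"x": 0,"y": 36,"z": 0,"twist": 0,"jaw": 0.6},{"x": 0,"y": 36,"z": 0,"twist": 0,"jaw": 0.6},{"x": 0,"y": 36,"z": 0,"twist": 0,"jaw": 0.6},{"x": 0,"y": 30,"z": 0,"twist": 0,"jaw": 0.6},{"x": 0,"y": 6,"z": 0,"twist": 0,"jaw": 0.6},{"x": 0,"y": 0,"z": 0,"twist": 0,"jaw": 0.6}]}}

```text
time: 3.23
ee_pos: [0.433, 0.0643, 0.2564]
eef_rot: [1.0, -0.017, 0.0, 0.0]
wrist_force: [1.2, 0.5, 0.1]
grip_width: 0.051
grip_force: 0.0
```

Run:
```python
from fit import *
s=env.read_camera("side");t=env.read_camera("top");print(env.state()["ee_pos"])
print(proj(s,[.4325,.0695,.18]))
for p in(s,t):print([(np.round(d["at"],1).tolist(),round(d["p"],2)) for d in env.mark_of(p,"hanger0")])
save(s,"d.png",(190,190,320,300),5)
```

```text
[0.4331 0.0623 0.2563]
[272.8582 219.7092]
[([222.3, 330.6], 0.97), ([267.2, 346.8], 0.93), ([240.8, 285.8], 0.67), ([270.0, 265.3], 0.59), ([231.8, 176.9], 0.54)]
[([159.6, 250.8], 0.88), ([157.0, 216.7], 0.59)]
```

View pics/d.png

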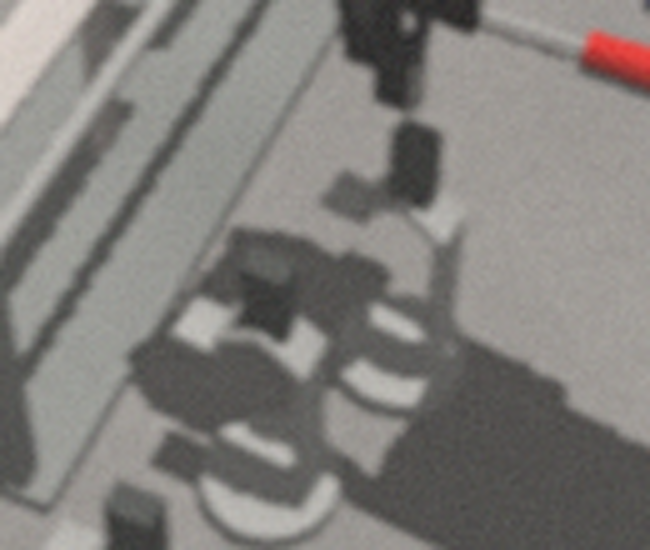

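>>> {"fn": "carry_out", "kwargs": {"commands": [{"x": 0,"y": 6,"z": -20,"twist": 0,"jaw": 0.6},{"x": 0,"y": 0,"z": -20,"twist": 0,"jaw": 0.6},{"x": 0,"y": 0,"z": -20,"twist": 0,"jaw": 0.6},{"x": 0,"y": 0,"z": -15,"twist": 0,"jaw": 0.6},{"x": 0,"y": 0,"z": 0,"twist": 0,"jaw": 0.6},{"x": 0,"y": 0,"z": 0,"twist": 0,"jaw": 0},{"x": 0,"y": 0,"z": 0,"twist": 0,"jaw": 0},{"x": 0,"y": 0,"z": 0,"twist": 0,"jaw": 0},{"x": 0,"y": 0,"z": 0,"twist": 0,"jaw": 0},{"x": 0,"y": 0,"z": 0,"twist": 0,"jaw": 0}]}}

```text
time: 4.27
ee_pos: [0.4338, 0.0688, 0.1824]
eef_rot: [1.0, -0.019, 0.001, -0.0]
wrist_force: [0.3, 1.1, 5.6]
grip_width: 0.0132
grip_force: 59.6
```

>>> {"fn": "carry_out", "kwargs": {"commands": [{"x": 0,"y": 0,"z": 20,"twist": 0,"jaw": 0},{"x": 0,"y": 0,"z": 25,"twist": 0,"jaw": 0},{"x": 0,"y": 0,"z": 25,"twist": 0,"jaw": 0},{"x": 0,"y": -10,"z": 18,"twist": 2.6,"jaw": 0},{"x": 0,"y": -26,"z": 0,"twist": 2.5,"jaw": 0},{"x": 0,"y": -36,"z": 0,"twist": 2.5,"jaw": 0},{"x": 0,"y": -36,"z": 0,"twist": 0,"jaw": 0},{"x": 0,"y": -36,"z": 0,"twist": 0,"jaw": 0},{"x": 0,"y": -36,"z": 0,"twist": 0,"jaw": 0},{"x": 3,"y": -36,"z": 0,"twist": 0,"jaw": 0},{"x": 0,"y": 0,"z": 0,"twist": 0,"jaw": 0},{"x": 0,"y": 0,"z": 0,"twist": 0,"jaw": 0}], "grip_force": 100}}

```text
time: 5.27
ee_pos: [0.4355, -0.1486, 0.2686]
eef_rot: [0.999, 0.045, -0.001, -0.0]
wrist_force: [0.5, 1.5, -4.4]
grip_width: 0.0124
grip_force: 100.1
```

Run:
```python
from fit import *
s=env.read_camera("side");t=env.read_camera("top");x=env.state();print(x["ee_pos"],x["grip_width"],x["wrist_force"])
a=cv2.resize(s["color"][100:230,180:330],(600,520),interpolation=2)
cv2.imwrite("pics/e.png",a[:,:,::-1])
```

```text
[ 0.4355 -0.1465  0.2688] 0.012661088170223706 [ 0.5649 -0.5691 -4.2475]
```

View pics/e.png

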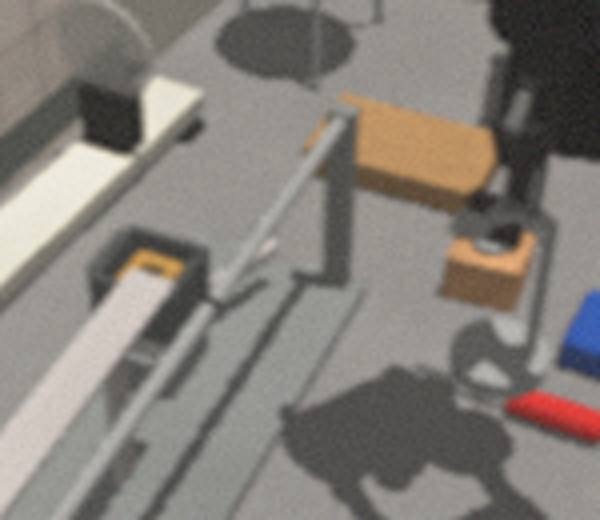

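>>> {"fn": "carry_out", "kwargs": {"commands": [{"x": 12,"y": 1,"z": 0,"twist": 0,"jaw": 0},{"x": 24,"y": 2,"z": 0,"twist": 0,"jaw": 0},{"x": 24,"y": 2,"z": 0,"twist": 0,"jaw": 0},{"x": 24,"y": 3,"z": 0,"twist": 0,"jaw": 0},{"x": 24,"y": 2,"z": 0,"twist": 0,"jaw": 0},{"x": 24,"y": 2,"z": 0,"twist": 0,"jaw": 0},{"x": 24,"y": 2,"z": 0,"twist": 0,"jaw": 0},{"x": 13,"y": 2,"z": 0,"twist": 0.3,"jaw": 0},{"x": 0,"y": 0,"z": 0,"twist": 0,"jaw": 0},{"x": 0,"y": 0,"z": 0,"twist": 0,"jaw": 0}]}}

```text
time: 6.2
ee_pos: [0.605, -0.1292, 0.2684]
eef_rot: [0.999, 0.051, -0.001, -0.0]
wrist_force: [-0.8, 0.7, -4.6]
grip_width: 0.0128
grip_force: 100.1
```

Run:
```python
from fit import *
s=env.read_camera("side");t=env.read_camera("top");x=env.state();print(x["ee_pos"],x["eef_rot"],x["grip_width"],x["wrist_force"])
a=cv2.resize(s["color"][100:220,180:310],(624,576),interpolation=2)
cv2.imwrite("pics/f.png",a[:,:,::-1])
```

```text
[ 0.6043 -0.1301  0.2691] [ 0.9987  0.0504 -0.0007 -0.0002] 0.013185505309499251 [ 0.1223 -1.1586 -3.9821]
```

View pics/f.png

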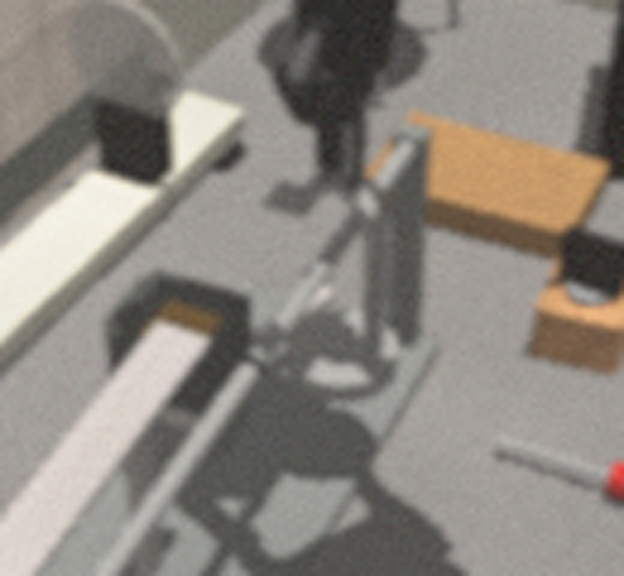

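>>> {"fn": "carry_out", "kwargs": {"commands": [{"x": 0,"y": 0,"z": -10,"twist": 0,"jaw": 0},{"x": 0,"y": 0,"z": -10,"twist": 0,"jaw": 0},{"x": 0,"y": 0,"z": -10,"twist": 0,"jaw": 0},{"x": 0,"y": 0,"z": -6,"twist": 0,"jaw": 0},{"x": 0,"y": 0,"z": -2,"twist": 0,"jaw": 0},{"x": 0,"y": 0,"z": 0,"twist": 0,"jaw": 0}]}}

```text
time: 6.8
ee_pos: [0.6046, -0.1312, 0.2304]
eef_rot: [0.999, 0.05, -0.001, -0.0]
wrist_force: [-0.1, -1.4, -5.5]
grip_width: 0.0126
grip_force: 99.7
```

>>> {"fn": "carry_out", "kwargs": {"commands": [{"x": 0,"y": 0,"z": -2,"twist": 0,"jaw": 0},{"x": 0,"y": 0,"z": 0,"twist": 0,"jaw": 0}]}}

```text
time: 6.97
ee_pos: [0.605, -0.1313, 0.2293]
eef_rot: [0.999, 0.05, 0.0, 0.0]
wrist_force: [0.2, 0.4, -4.7]
grip_width: 0.013
grip_force: 99.6
```

>>> {"fn": "carry_out", "kwargs": {"commands": [{"x": 0,"y": 0,"z": -2,"twist": 0,"jaw": 0},{"x": 0,"y": 0,"z": 0,"twist": 0,"jaw": 0},{"x": 0,"y": 0,"z": 0,"twist": 0,"jaw": 0}]}}

```text
time: 7.22
ee_pos: [0.6057, -0.1313, 0.2283]
eef_rot: [0.999, 0.05, 0.001, 0.0]
wrist_force: [2.4, 1.0, 0.8]
grip_width: 0.0129
grip_force: 100.5
```

>>> {"fn": "carry_out", "kwargs": {"commands": [{"x": 0,"y": 0,"z": -1,"twist": 0,"jaw": 0},{"x": 0,"y": 0,"z": 0,"twist": 0,"jaw": 0},{"x": 0,"y": 0,"z": 0,"twist": 0,"jaw": 0}]}}

```text
time: 7.47
ee_pos: [0.606, -0.1313, 0.2281]
eef_rot: [0.999, 0.05, 0.002, 0.001]
wrist_force: [2.3, 1.1, 4.9]
grip_width: 0.0128
grip_force: 101.1
```

>>> {"fn": "carry_out", "kwargs": {"commands": [{"x": 1,"y": 0,"z": 1,"twist": 0,"jaw": 0},{"x": -1,"y": 10,"z": 0,"twist": 0,"jaw": 0},{"x": -2,"y": 20,"z": 0,"twist": 0,"jaw": 0},{"x": -2,"y": 20,"z": 0,"twist": 0,"jaw": 0},{"x": -2,"y": 20,"z": 0,"twist": 0,"jaw": 0},{"x": -1.5,"y": 20,"z": 0,"twist": 0,"jaw": 0},{"x": -2,"y": 20,"z": 0,"twist": 0,"jaw": 0},{"x": -1,"y": 10,"z": 0,"twist": 0,"jaw": 0},{"x": 0,"y": 0,"z": 0,"twist": 0,"jaw": 0}]}}

```text
time: 8.22
ee_pos: [0.5948, -0.0087, 0.2278]
eef_rot: [0.999, 0.051, 0.001, -0.001]
wrist_force: [3.7, 4.1, 1.1]
grip_width: 0.0129
grip_force: 100.5
```

>>> {"fn": "carry_out", "kwargs": {"commands": [{"x": 0,"y": 10,"z": 0,"twist": 0,"jaw": 0},{"x": -2,"y": 20,"z": 0,"twist": 0,"jaw": 0},{"x": -2,"y": 20,"z": 0,"twist": 0,"jaw": 0},{"x": -2,"y": 20,"z": 0,"twist": 0,"jaw": 0},{"x": -1.5,"y": 20,"z": 0,"twist": 0,"jaw": 0},{"x": -2,"y": 20,"z": 0,"twist": 0,"jaw": 0},{"x": -2,"y": 20,"z": 0,"twist": 0,"jaw": 0},{"x": -2,"y": 20,"z": 0,"twist": 0,"jaw": 0},{"x": -2,"y": 20,"z": 0,"twist": 0,"jaw": 0},{"x": -1.5,"y": 15,"z": 0,"twist": 0,"jaw": 0},{"x": 0,"y": 4,"z": 0,"twist": 0,"jaw": 0},{"x": 0,"y": 0,"z": 0,"twist": 0,"jaw": 0}]}}

```text
time: 9.22
ee_pos: [0.5776, 0.1787, 0.2275]
eef_rot: [0.999, 0.05, 0.0, -0.0]
wrist_force: [1.5, 4.0, 2.3]
grip_width: 0.0126
grip_force: 100.5
```

>>> {"fn": "carry_out", "kwargs": {"commands": [{"x": 0,"y": 0,"z": 0,"twist": 0,"jaw": 0.4},{"x": 0,"y": 0,"z": 0,"twist": 0,"jaw": 0.4},{"x": 0,"y": 0,"z": 0,"twist": 0,"jaw": 0.4},{"x": 0,"y": 0,"z": 20,"twist": 0,"jaw": 0.4},{"x": 0,"y": 0,"z": 30,"twist": 0,"jaw": 0.4},{"x": 0,"y": -20,"z": 20,"twist": 0,"jaw": 0.4},{"x": -20,"y": -41,"z": 0,"twist": 0,"jaw": 0.4},{"x": -30,"y": -41,"z": 0,"twist": 0,"jaw": 0.4},{"x": -30,"y": -41,"z": 0,"twist": 0,"jaw": 0.6},{"x": -20,"y": -41,"z": 0,"twist": 0,"jaw": 0.6},{"x": 0,"y": -41,"z": 0,"twist": 0,"jaw": 0.6},{"x": 0,"y": -20,"z": 0,"twist": 0,"jaw": 0.6}], "grip_force": 60}}

```text
time: 10.22
ee_pos: [0.4901, -0.0491, 0.2977]
eef_rot: [0.999, 0.048, -0.0, 0.001]
wrist_force: [1.0, 0.2, 0.3]
grip_width: 0.0514
grip_force: 0.0
```

Run:
```python
from fit import *
s=env.read_camera("side");t=env.read_camera("top");x=env.state();print(x["ee_pos"],x["grip_width"],x["wrist_force"])
for p in(s,t):print([(np.round(d["at"],1).tolist(),round(d["p"],2)) for d in env.mark_of(p,"hanger0")])
for q in ((.4433,.2963),(.4555,.1705)):print(q,[proj(p,[*q,0]).round(1).tolist() for p in (s,t)],[proj(p,[*q,.192]).round(1).tolist() for p in (s,t)])
a=cv2.resize(t["color"][180:260,130:230],(600,480),interpolation=2);b=cv2.resize(s["color"][170:360,170:300],(328,480),interpolation=2)
cv2.imwrite("pics/g.png",np.hstack([a,b])[:,:800,::-1] if 0 else cv2.resize(np.hstack([a,b]),(790,408))[:,:,::-1])
```

```text
[ 0.4911 -0.0488  0.2973] 0.05106347560278871 [-0.2187  0.1901  0.4425]
[([222.5, 332.3], 0.95), ([265.9, 345.1], 0.88), ([299.2, 168.6], 0.69), ([199.5, 261.3], 0.67), ([242.8, 281.7], 0.64)]
[([191.2, 180.8], 0.91), ([157.3, 253.3], 0.89), ([154.3, 215.1], 0.66)]
(0.4433, 0.2963) [[221.5, 331.9], [155.5, 218.6]] [[216.6, 290.2], [140.0, 217.6]]
(0.4555, 0.1705) [[243.7, 287.7], [193.4, 215.6]] [[243.2, 242.7], [184.6, 214.0]]
```

View pics/g.png

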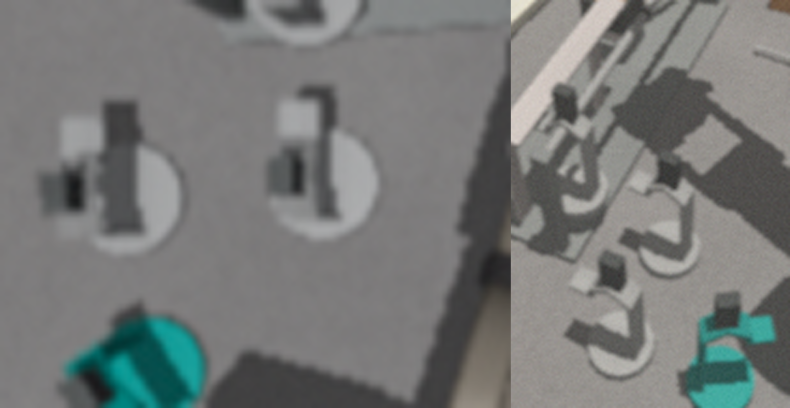

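>>> {"fn": "carry_out", "kwargs": {"commands": [{"x": -6,"y": 36,"z": 0,"twist": -2,"jaw": 0.6},{"x": -6,"y": 36,"z": 0,"twist": -2,"jaw": 0.6},{"x": -6,"y": 36,"z": 0,"twist": 0,"jaw": 0.6},{"x": -6,"y": 36,"z": 0,"twist": 0,"jaw": 0.6},{"x": -6,"y": 36,"z": -10,"twist": 0,"jaw": 0.6},{"x": -5,"y": 31,"z": -20,"twist": 0,"jaw": 0.6},{"x": 0,"y": 8,"z": -20,"twist": 0,"jaw": 0.6},{"x": 0,"y": 0,"z": 0,"twist": 0,"jaw": 0.6},{"x": 0,"y": 0,"z": -30,"twist": 0,"jaw": 0.6},{"x": 0,"y": 0,"z": -25,"twist": 0,"jaw": 0.6},{"x": 0,"y": 0,"z": -10,"twist": 0,"jaw": 0.6},{"x": 0,"y": 0,"z": 0,"twist": 0,"jaw": 0.6}]}}

```text
time: 11.42
ee_pos: [0.4555, 0.1733, 0.1807]
eef_rot: [1.0, 0.015, -0.002, 0.001]
wrist_force: [0.5, -0.5, 0.8]
grip_width: 0.0515
grip_force: 0.0
```

>>> {"fn": "carry_out", "kwargs": {"commands": [{"x": 0,"y": 0,"z": 0,"twist": 0,"jaw": 0},{"x": 0,"y": 0,"z": 0,"twist": 0,"jaw": 0},{"x": 0,"y": 0,"z": 0,"twist": 0,"jaw": 0},{"x": 0,"y": 0,"z": 0,"twist": 0,"jaw": 0},{"x": 0,"y": 0,"z": 0,"twist": 0,"jaw": 0}]}}

```text
time: 11.83
ee_pos: [0.4575, 0.1735, 0.1836]
eef_rot: [1.0, 0.015, 0.001, 0.0]
wrist_force: [0.1, -2.3, 6.3]
grip_width: 0.0131
grip_force: 60.0
```

>>> {"fn": "carry_out", "kwargs": {"commands": [{"x": 0,"y": 0,"z": 20,"twist": 0,"jaw": 0},{"x": 0,"y": 0,"z": 25,"twist": 0,"jaw": 0},{"x": -2,"y": -10,"z": 25,"twist": 0,"jaw": 0},{"x": -2,"y": -30,"z": 16,"twist": 1.5,"jaw": 0},{"x": -2,"y": -36,"z": 0,"twist": 1.5,"jaw": 0},{"x": -2,"y": -36,"z": 0,"twist": 1.1,"jaw": 0},{"x": -2,"y": -36,"z": 0,"twist": 0,"jaw": 0},{"x": -2,"y": -36,"z": 0,"twist": 0,"jaw": 0},{"x": -2,"y": -36,"z": 0,"twist": 0,"jaw": 0},{"x": -2,"y": -36,"z": 0,"twist": 0,"jaw": 0},{"x": -2,"y": -36,"z": 0,"twist": 0,"jaw": 0},{"x": 0,"y": -28,"z": 0,"twist": 0,"jaw": 0}], "grip_force": 100}}

```text
time: 12.83
ee_pos: [0.4378, -0.1486, 0.2681]
eef_rot: [0.999, 0.05, -0.0, -0.0]
wrist_force: [0.2, 0.1, -3.3]
grip_width: 0.0127
grip_force: 98.2
```

>>> {"fn": "carry_out", "kwargs": {"commands": [{"x": 0,"y": 0,"z": 0,"twist": 0,"jaw": 0},{"x": 0,"y": 0,"z": 0,"twist": 0,"jaw": 0}]}}

```text
time: 13.0
ee_pos: [0.4382, -0.1473, 0.2678]
eef_rot: [0.999, 0.049, -0.001, -0.001]
wrist_force: [-0.3, 1.1, -4.1]
grip_width: 0.0125
grip_force: 99.3
```

>>> {"fn": "carry_out", "kwargs": {"commands": [{"x": 12,"y": 1,"z": 0,"twist": 0,"jaw": 0},{"x": 24,"y": 2,"z": 0,"twist": 0,"jaw": 0},{"x": 24,"y": 2,"z": 0,"twist": 0,"jaw": 0},{"x": 24,"y": 3,"z": 0,"twist": 0,"jaw": 0},{"x": 24,"y": 2,"z": 0,"twist": 0,"jaw": 0},{"x": 24,"y": 2,"z": 0,"twist": 0,"jaw": 0},{"x": 24,"y": 2,"z": 0,"twist": 0,"jaw": 0},{"x": 12,"y": 2,"z": 0,"twist": 0,"jaw": 0},{"x": 0,"y": 0,"z": 0,"twist": 0,"jaw": 0},{"x": 0,"y": 0,"z": 0,"twist": 0,"jaw": 0}]}}

```text
time: 13.83
ee_pos: [0.6067, -0.1285, 0.2673]
eef_rot: [0.999, 0.052, -0.001, -0.001]
wrist_force: [-0.9, -0.1, -3.8]
grip_width: 0.0125
grip_force: 99.2
```

>>> {"fn": "carry_out", "kwargs": {"commands": [{"x": 0,"y": 0,"z": -10,"twist": 0,"jaw": 0},{"x": 0,"y": 0,"z": -10,"twist": 0,"jaw": 0},{"x": 0,"y": 0,"z": -10,"twist": 0,"jaw": 0},{"x": 0,"y": 0,"z": -6,"twist": 0,"jaw": 0},{"x": 0,"y": 0,"z": -2,"twist": 0,"jaw": 0},{"x": 0,"y": 0,"z": 0,"twist": 0,"jaw": 0}]}}

```text
time: 14.33
ee_pos: [0.6065, -0.1304, 0.2299]
eef_rot: [0.999, 0.05, -0.0, -0.0]
wrist_force: [0.3, 0.5, -3.9]
grip_width: 0.0125
grip_force: 99.2
```

>>> {"fn": "carry_out", "kwargs": {"commands": [{"x": 0,"y": 0,"z": -1,"twist": 0,"jaw": 0},{"x": 0,"y": 0,"z": 0,"twist": 0,"jaw": 0},{"x": 0,"y": 0,"z": 0,"twist": 0,"jaw": 0}]}}

```text
time: 14.58
ee_pos: [0.6068, -0.1305, 0.2295]
eef_rot: [0.999, 0.051, 0.0, 0.0]
wrist_force: [-0.1, -0.1, -2.9]
grip_width: 0.0125
grip_force: 99.4
```

>>> {"fn": "carry_out", "kwargs": {"commands": [{"x": 0,"y": 0,"z": -1,"twist": 0,"jaw": 0},{"x": -1,"y": 10,"z": 0,"twist": 0,"jaw": 0},{"x": -2,"y": 20,"z": 0,"twist": 0,"jaw": 0},{"x": -2,"y": 20,"z": 0,"twist": 0,"jaw": 0},{"x": -2,"y": 20,"z": 0,"twist": 0,"jaw": 0},{"x": -2,"y": 20,"z": 0,"twist": 0,"jaw": 0},{"x": -1,"y": 15,"z": 0,"twist": 0,"jaw": 0},{"x": 0,"y": 0,"z": 0,"twist": 0,"jaw": 0}]}}

```text
time: 15.25
ee_pos: [0.5969, -0.0218, 0.229]
eef_rot: [0.999, 0.052, 0.001, -0.001]
wrist_force: [1.9, 3.8, 0.6]
grip_width: 0.0127
grip_force: 99.8
```

>>> {"fn": "carry_out", "kwargs": {"commands": [{"x": -2,"y": 15,"z": 0,"twist": 0,"jaw": 0},{"x": -2,"y": 20,"z": 0,"twist": 0,"jaw": 0},{"x": -1.5,"y": 20,"z": 0,"twist": 0,"jaw": 0},{"x": -2,"y": 20,"z": 0,"twist": 0,"jaw": 0},{"x": -2,"y": 20,"z": 0,"twist": 0,"jaw": 0},{"x": -2,"y": 20,"z": 0,"twist": 0,"jaw": 0},{"x": -1,"y": 15,"z": 0,"twist": 0,"jaw": 0},{"x": 0,"y": 0,"z": 0,"twist": 0,"jaw": 0},{"x": 0,"y": 0,"z": 0,"twist": 0,"jaw": 0}]}}

```text
time: 16.0
ee_pos: [0.5847, 0.1063, 0.2289]
eef_rot: [0.999, 0.051, 0.001, -0.001]
wrist_force: [3.0, 4.4, 1.7]
grip_width: 0.0127
grip_force: 100.0
```

>>> {"fn": "carry_out", "kwargs": {"commands": [{"x": 0,"y": 0,"z": 0,"twist": 0,"jaw": 0.4},{"x": 0,"y": 0,"z": 0,"twist": 0,"jaw": 0.4},{"x": 0,"y": 0,"z": 0,"twist": 0,"jaw": 0.4},{"x": 0,"y": 0,"z": 20,"twist": 0,"jaw": 0.4},{"x": 0,"y": 0,"z": 30,"twist": 0,"jaw": 0.4},{"x": 0,"y": -20,"z": 20,"twist": 0,"jaw": 0.4},{"x": -20,"y": -35,"z": 0,"twist": 0,"jaw": 0.4},{"x": -30,"y": -35,"z": 0,"twist": 0,"jaw": 0.4},{"x": -30,"y": -35,"z": 0,"twist": 0,"jaw": 0.6},{"x": -20,"y": -35,"z": 0,"twist": 0,"jaw": 0.6},{"x": 0,"y": 0,"z": 0,"twist": 0,"jaw": 0.6}], "grip_force": 60}}

```text
time: 16.92
ee_pos: [0.4866, -0.0538, 0.2986]
eef_rot: [0.999, 0.048, -0.001, 0.001]
wrist_force: [1.2, -0.5, 0.3]
grip_width: 0.051
grip_force: 0.0
```

Run:
```python
from fit import *
s=env.read_camera("side");t=env.read_camera("top");x=env.state();print(x["ee_pos"],x["grip_width"],x["wrist_force"])
for p in(s,t):print([(np.round(d["at"],1).tolist(),round(d["p"],2)) for d in env.mark_of(p,"hanger0")])
a=cv2.resize(t["color"][130:260,120:240],(480,520),interpolation=2);b=cv2.resize(s["color"][170:360,150:280],(304,444),interpolation=2)
o=np.zeros((520,784,3),np.uint8);o[:,:480]=a;o[:444,480:]=b;cv2.imwrite("pics/i.png",o[:,:,::-1])
```

```text
[ 0.4893 -0.0502  0.2986] 0.0512009775101414 [ 0.1909 -0.5259  0.3924]
[([202.3, 260.9], 0.91), ([223.3, 334.4], 0.79), ([265.7, 346.0], 0.79), ([214.4, 237.4], 0.78), ([233.9, 172.2], 0.67)]
[([155.5, 215.4], 0.95), ([156.9, 252.7], 0.9), ([215.2, 175.9], 0.77), ([190.3, 179.6], 0.72)]
```

View pics/i.png

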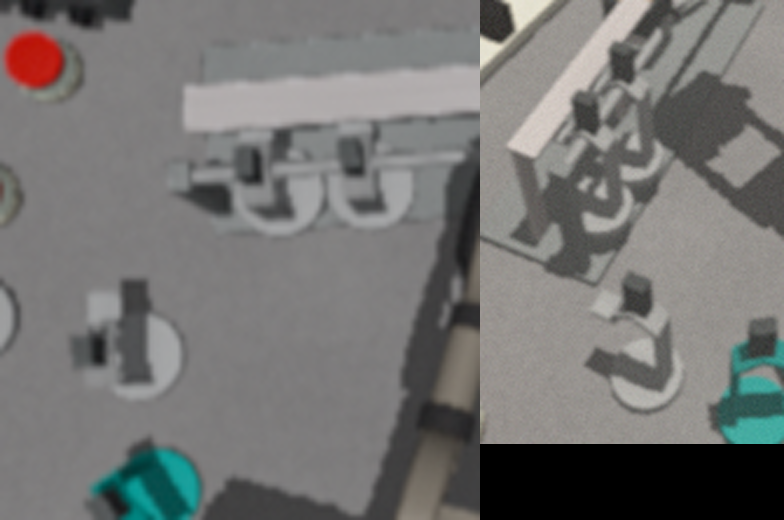

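>>> {"fn": "carry_out", "kwargs": {"commands": [{"x": -9,"y": 35,"z": 0,"twist": 0,"jaw": 0.6},{"x": -9,"y": 35,"z": 0,"twist": 0,"jaw": 0.6},{"x": -9,"y": 35,"z": 0,"twist": 0,"jaw": 0.6},{"x": -9,"y": 35,"z": 0,"twist": 0,"jaw": 0.6},{"x": -9,"y": 35,"z": 0,"twist": 0,"jaw": 0.6},{"x": 0,"y": 35,"z": 0,"twist": 0,"jaw": 0.6},{"x": 0,"y": 35,"z": 0,"twist": 0,"jaw": 0.6},{"x": 0,"y": 35,"z": 0,"twist": 0,"jaw": 0.6},{"x": 0,"y": 35,"z": -10,"twist": 0,"jaw": 0.6},{"x": 0,"y": 27,"z": -20,"twist": 0,"jaw": 0.6},{"x": 0,"y": 5,"z": -20,"twist": 0,"jaw": 0.6},{"x": 0,"y": 0,"z": 0,"twist": 0,"jaw": 0.6}]}}

```text
time: 18.12
ee_pos: [0.4425, 0.3008, 0.2439]
eef_rot: [0.999, 0.053, -0.004, 0.001]
wrist_force: [-1.7, -1.0, -0.9]
grip_width: 0.0511
grip_force: 0.0
```

>>> {"fn": "carry_out", "kwargs": {"commands": [{"x": 0,"y": 0,"z": -25,"twist": 0,"jaw": 0.6},{"x": 0,"y": 0,"z": -25,"twist": 0,"jaw": 0.6},{"x": 0,"y": 0,"z": -15,"twist": 0,"jaw": 0.6},{"x": 0,"y": 0,"z": 0,"twist": 0,"jaw": 0.6},{"x": 0,"y": 0,"z": 0,"twist": 0,"jaw": 0},{"x": 0,"y": 0,"z": 0,"twist": 0,"jaw": 0},{"x": 0,"y": 0,"z": 0,"twist": 0,"jaw": 0},{"x": 0,"y": 0,"z": 0,"twist": 0,"jaw": 0},{"x": 0,"y": 0,"z": 0,"twist": 0,"jaw": 0}]}}

```text
time: 18.87
ee_pos: [0.4459, 0.2986, 0.1849]
eef_rot: [0.999, 0.051, 0.001, -0.0]
wrist_force: [-0.1, -1.5, 6.3]
grip_width: 0.0133
grip_force: 59.9
```

>>> {"fn": "carry_out", "kwargs": {"commands": [{"x": 0,"y": 0,"z": 20,"twist": 0,"jaw": 0},{"x": 0,"y": 0,"z": 25,"twist": 0,"jaw": 0},{"x": 0,"y": -5,"z": 25,"twist": 0,"jaw": 0},{"x": 0,"y": -20,"z": 15,"twist": 0,"jaw": 0},{"x": 0,"y": -35,"z": 0,"twist": 0,"jaw": 0},{"x": 0,"y": -35,"z": 0,"twist": 0,"jaw": 0},{"x": 0,"y": -35,"z": 0,"twist": 0,"jaw": 0},{"x": 0,"y": -35,"z": 0,"twist": 0,"jaw": 0},{"x": 0,"y": -35,"z": 0,"twist": 0,"jaw": 0},{"x": 0,"y": -35,"z": 0,"twist": 0,"jaw": 0},{"x": 0,"y": -35,"z": 0,"twist": 0,"jaw": 0},{"x": 0,"y": -35,"z": 0,"twist": 0,"jaw": 0}], "grip_force": 100}}

```text
time: 19.87
ee_pos: [0.4442, -0.0081, 0.2682]
eef_rot: [0.999, 0.051, -0.0, -0.0]
wrist_force: [0.4, -0.2, -3.3]
grip_width: 0.0125
grip_force: 97.8
```

>>> {"fn": "carry_out", "kwargs": {"commands": [{"x": -2,"y": -35,"z": 0,"twist": 0,"jaw": 0},{"x": -2,"y": -35,"z": 0,"twist": 0,"jaw": 0},{"x": -2,"y": -35,"z": 0,"twist": 0,"jaw": 0},{"x": -2,"y": -30,"z": 0,"twist": 0,"jaw": 0},{"x": 0,"y": -5,"z": 0,"twist": 0,"jaw": 0},{"x": 0,"y": 0,"z": 0,"twist": 0,"jaw": 0},{"x": 0,"y": 0,"z": 0,"twist": 0,"jaw": 0}]}}

```text
time: 20.45
ee_pos: [0.4366, -0.1461, 0.268]
eef_rot: [0.999, 0.05, -0.0, -0.001]
wrist_force: [0.3, 0.9, -3.8]
grip_width: 0.0127
grip_force: 98.5
```

>>> {"fn": "carry_out", "kwargs": {"commands": [{"x": 13,"y": 1,"z": 0,"twist": 0,"jaw": 0},{"x": 24,"y": 2,"z": 0,"twist": 0,"jaw": 0},{"x": 24,"y": 2,"z": 0,"twist": 0,"jaw": 0},{"x": 24,"y": 3,"z": 0,"twist": 0,"jaw": 0},{"x": 24,"y": 2,"z": 0,"twist": 0,"jaw": 0},{"x": 24,"y": 2,"z": 0,"twist": 0,"jaw": 0},{"x": 24,"y": 2,"z": 0,"twist": 0,"jaw": 0},{"x": 13,"y": 2,"z": 0,"twist": 0,"jaw": 0},{"x": 0,"y": 0,"z": 0,"twist": 0,"jaw": 0},{"x": 0,"y": 0,"z": 0,"twist": 0,"jaw": 0}]}}

```text
time: 21.28
ee_pos: [0.6071, -0.1284, 0.2674]
eef_rot: [0.999, 0.052, -0.001, -0.0]
wrist_force: [-0.9, -1.0, -4.3]
grip_width: 0.0128
grip_force: 98.4
```

>>> {"fn": "carry_out", "kwargs": {"commands": [{"x": 0,"y": 0,"z": -10,"twist": 0,"jaw": 0},{"x": 0,"y": 0,"z": -10,"twist": 0,"jaw": 0},{"x": 0,"y": 0,"z": -10,"twist": 0,"jaw": 0},{"x": 0,"y": 0,"z": -6,"twist": 0,"jaw": 0},{"x": 0,"y": 0,"z": -2,"twist": 0,"jaw": 0},{"x": 0,"y": 0,"z": 0,"twist": 0,"jaw": 0}]}}

```text
time: 21.78
ee_pos: [0.6073, -0.1305, 0.2305]
eef_rot: [0.999, 0.05, 0.001, 0.0]
wrist_force: [2.6, 1.2, -1.7]
grip_width: 0.0127
grip_force: 99.1
```

>>> {"fn": "carry_out", "kwargs": {"commands": [{"x": 0,"y": 0,"z": -1,"twist": 0,"jaw": 0},{"x": 0,"y": 0,"z": 0,"twist": 0,"jaw": 0},{"x": 0,"y": 0,"z": 0,"twist": 0,"jaw": 0}]}}

```text
time: 22.03
ee_pos: [0.6075, -0.1306, 0.2303]
eef_rot: [0.999, 0.051, 0.001, 0.0]
wrist_force: [1.4, 2.2, 4.7]
grip_width: 0.0125
grip_force: 99.7
```

>>> {"fn": "carry_out", "kwargs": {"commands": [{"x": 0.5,"y": 0,"z": 0.7,"twist": 0,"jaw": 0},{"x": -1,"y": 10,"z": 0,"twist": 0,"jaw": 0},{"x": -2,"y": 20,"z": 0,"twist": 0,"jaw": 0},{"x": -2,"y": 20,"z": 0,"twist": 0,"jaw": 0},{"x": -2,"y": 20,"z": 0,"twist": 0,"jaw": 0},{"x": -2,"y": 20,"z": 0,"twist": 0,"jaw": 0},{"x": -2,"y": 20,"z": 0,"twist": 0,"jaw": 0},{"x": -2,"y": 20,"z": 0,"twist": 0,"jaw": 0},{"x": -1.5,"y": 20,"z": 0,"twist": 0,"jaw": 0},{"x": -1,"y": 10,"z": 0,"twist": 0,"jaw": 0},{"x": 0,"y": 2,"z": 0,"twist": 0,"jaw": 0},{"x": 0,"y": 0,"z": 0,"twist": 0,"jaw": 0}]}}

```text
time: 23.03
ee_pos: [0.5922, 0.0323, 0.2302]
eef_rot: [0.999, 0.051, 0.0, -0.001]
wrist_force: [2.6, 4.3, 2.9]
grip_width: 0.0127
grip_force: 99.4
```

>>> {"fn": "carry_out", "kwargs": {"commands": [{"x": 0,"y": 0,"z": 0,"twist": 0,"jaw": 0.4},{"x": 0,"y": 0,"z": 0,"twist": 0,"jaw": 0.4},{"x": 0,"y": 0,"z": 0,"twist": 0,"jaw": 0.4},{"x": 0,"y": 0,"z": 20,"twist": 0,"jaw": 0.4},{"x": 0,"y": 0,"z": 30,"twist": 0,"jaw": 0.4},{"x": 0,"y": -20,"z": 20,"twist": 0,"jaw": 0.4},{"x": -30,"y": -35,"z": 0,"twist": 0,"jaw": 0.4},{"x": -36,"y": -25,"z": 0,"twist": 0,"jaw": 0.4},{"x": -36,"y": -20,"z": 0,"twist": 0,"jaw": 0.6},{"x": -30,"y": 0,"z": 0,"twist": 0,"jaw": 0.6},{"x": 0,"y": 0,"z": 0,"twist": 0,"jaw": 0.6},{"x": 0,"y": 0,"z": 0,"twist": 0,"jaw": 0.6}], "grip_force": 60}}

```text
time: 24.03
ee_pos: [0.4634, -0.0647, 0.3004]
eef_rot: [0.999, 0.049, 0.0, 0.0]
wrist_force: [0.0, -0.1, 0.9]
grip_width: 0.0512
grip_force: 0.0
```

Run:
```python
from fit import *
s=env.read_camera("side");t=env.read_camera("top");x=env.state();print(x["ee_pos"],x["grip_width"],x["wrist_force"])
for p in(s,t):
  for q in("hanger0","key","stand_top","socket"):print(q,[(np.round(d["at"],1).tolist(),round(d["p"],2)) for d in env.mark_of(p,q)])
a=cv2.resize(t["color"][120:190,160:260],(400,280),interpolation=2);a2=cv2.resize(t["color"][175:225,320:370],(300,300),interpolation=2);b=cv2.resize(s["color"][130:290,175:335],(400,400),interpolation=2)
a3=cv2.resize(t["color"][120:165,250:325],(375,225),interpolation=2)
o=np.zeros((590,800,3),np.uint8);o[:280,:400]=a;o[285:585,:300]=a2;o[:400,400:]=b[:, :];c=cv2.resize(a3,(300,180));o[405:585,400:700]=c;cv2.imwrite("pics/j.png",o[:,:,::-1])
```

```text
[ 0.4652 -0.0644  0.3002] 0.05092143980184111 [ 0.3644 -0.8026 -0.7062]
hanger0 [([202.0, 258.8], 0.91), ([229.9, 221.5], 0.82), ([212.6, 238.2], 0.8), ([264.6, 345.4], 0.75)]
key [([303.1, 168.4], 0.54)]
stand_top [([301.9, 162.4], 0.86), ([300.4, 168.6], 0.61), ([308.3, 201.7], 0.48)]
socket [([216.5, 166.9], 0.56), ([172.5, 381.3], 0.52), ([300.3, 169.5], 0.26)]
hanger0 [([159.2, 254.6], 0.86), ([189.5, 180.5], 0.85), ([212.8, 179.7], 0.74), ([231.8, 174.2], 0.63), ([344.2, 201.4], 0.27)]
key [([338.8, 199.7], 0.71)]
stand_top [([343.9, 201.6], 0.65)]
socket [([271.6, 136.3], 0.6)]
```

View pics/j.png

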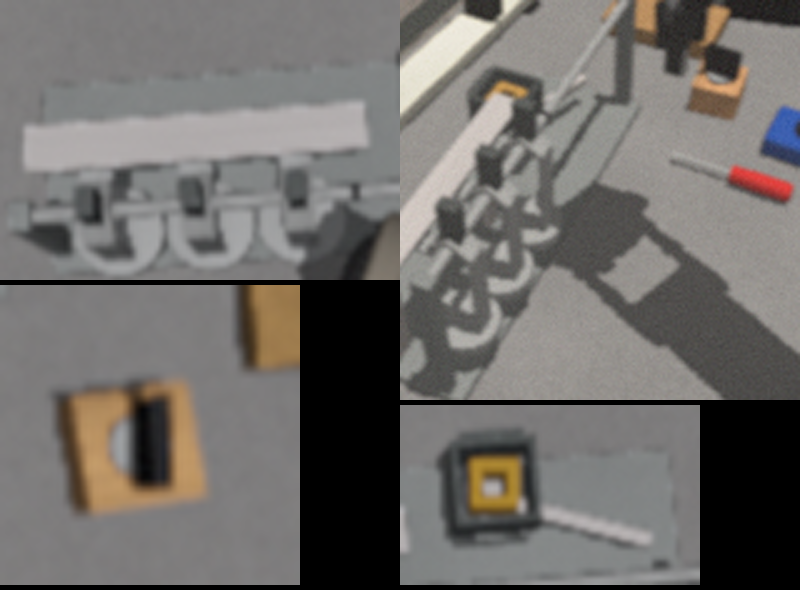

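Run:
```python
from fit import *
ps=[env.read_camera("top") for _ in range(4)];t=dict(ps[0]);t["color"]=np.mean([p["color"] for p in ps],0).astype(np.uint8)
def big(x0,y0,x1,y1,k=8):return cv2.resize(t["color"][y0:y1,x0:x1],None,fx=k,fy=k,interpolation=2)
U=lambda u,v,x0,y0,k=8:(x0+(u+.5)/k-.5,y0+(v+.5)/k-.5)
S=(.5945,-.0113,.0949);c,s_=np.cos(S[2]),np.sin(S[2])
loc=lambda P:((P[0]-S[0])*c+(P[1]-S[1])*s_,-(P[0]-S[0])*s_+(P[1]-S[1])*c)
# brass
im=big(255,122,290,152).astype(int);m=((im[...,0]-im[...,2])>60).astype(np.uint8)
cs=max(cv2.findContours(m,0,1)[0],key=cv2.contourArea);r=cv2.minAreaRect(cs);P=atz(t,U(*r[0],255,122),.11);print("brass",r,P,loc(P))
M=cv2.moments(cv2.convexHull(cs));P=atz(t,U(M["m10"]/M["m00"],M["m01"]/M["m00"],255,122),.11);print(P,loc(P))
# hole
g=im.sum(2);hm=cv2.fillPoly(np.zeros(m.shape,np.uint8),[cs],1)&(1-m);n,l,st,ce=cv2.connectedComponentsWithStats(hm);i=1+st[1:,4].argmax();P=atz(t,U(*ce[i],255,122),.11);print("hole",st[i],P,loc(P))
# shroud outer dark
d=((g<230)&(im.max(2)<95)).astype(np.uint8);
# latch arm tip
for uv in ((312.5,153.7),(288,146.5)):
  P=atz(t,uv,.058);print("arm",loc(P))
print("spindle->",loc(atz(t,uv,.058)))
# key handle
im=big(325,180,365,220).astype(int);m=(im.max(2)<45).astype(np.uint8);cs=max(cv2.findContours(m,0,1)[0],key=cv2.contourArea);x=cs[:,0,:];print("key dark",cv2.minAreaRect(cs),cv2.boundingRect(cs))
save(t,"k1.png",(325,180,365,220),12)
a=cv2.imread("pics/k1.png");save(t,"k2.png",(255,122,319,162),12)
b=cv2.imread("pics/k2.png");b=cv2.resize(b,(800,500),interpolation=2) if 0 else b
o=np.zeros((600,800,3),np.uint8);o[:320,:320]=cv2.resize(a,(320,320));bb=cv2.resize(b,(448,280));o[:280,330:778]=bb;cv2.imwrite("pics/k.png",o[:330])
```

```text
brass ((149.0, 140.99998474121094), (107.99998474121094, 101.99998474121094), 90.0) [ 0.6964 -0.0861  0.11  ] (np.float64(0.09433789505284385), np.float64(-0.08414387339727414))
[ 0.6966 -0.0859  0.11  ] (np.float64(0.09454796543969812), np.float64(-0.08397274528728985))
hole [ 124  124   48   43 1816] [ 0.6947 -0.0855  0.11  ] (np.float64(0.09269887814178476), np.float64(-0.08334569555831835))
arm (np.float64(0.048235217755085685), np.float64(-0.21366839563274628))
arm (np.float64(0.07793128827414254), np.float64(-0.13547221555524824))
spindle-> (np.float64(0.07793128827414254), np.float64(-0.13547221555524824))
key dark ((160.05096435546875, 170.3628692626953), (107.19981384277344, 39.35911560058594), 89.13194274902344) (140, 117, 41, 108)
```

View pics/k.png

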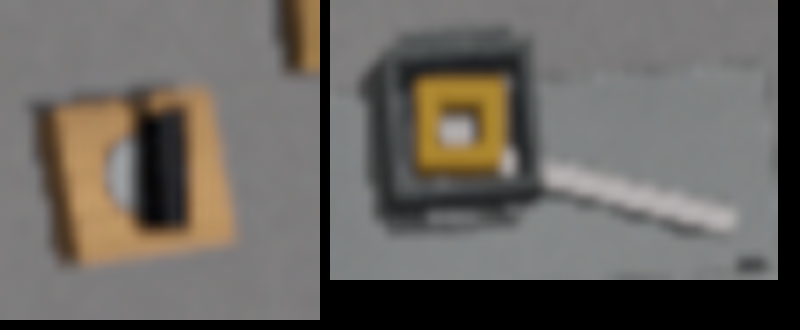

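Run:
```python
from fit import *
t=env.read_camera("top");s=env.read_camera("side")
from scipy.optimize import minimize
def box(q,zs=(.051,.093)):
    c,sn=np.cos(q[2]),np.sin(q[2]);return [[q[0]+c*a-sn*b,q[1]+sn*a+c*b,z] for a in(-.025,.025) for b in(-.006,.006) for z in zs]
def mask(p,x0,y0,x1,y1,k,th):
    im=cv2.resize(p["color"][y0:y1,x0:x1],None,fx=k,fy=k,interpolation=2);m=(im.max(2)<th).astype(np.uint8)
    n,l,st,ce=cv2.connectedComponentsWithStats(m);i=1+st[1:,4].argmax();return (l==i).astype(np.uint8),st[i]
V=[(t,(325,180,365,220),8),(s,(285,140,325,175),8)]
ms=[]
for p,b,k in V:
    m,st=mask(p,*b,k,75 if p is t else 60);print(st);ms.append(m)
def cost(q,idx):
    e=0
    for i in idx:
        p,b,k=V[i];h=np.array([proj(p,X) for X in box(q)]);h=((h-b[:2]+.5)*k-.5)
        w=np.zeros(ms[i].shape,np.uint8);cv2.fillConvexPoly(w,cv2.convexHull((h*16).astype(np.int32)),1,shift=4);e+=(w!=ms[i]).sum()
    return e
for idx in([0],[0,1]):
    r=min((minimize(cost,[.507,-.317,y],args=(idx,),method="Nelder-Mead",options=dict(initial_simplex=np.array([.507,-.317,y])+np.array([[0,0,0],[.004,0,0],[0,.004,0],[0,0,.1]]))) for y in(0,.1)),key=lambda r:r.fun);print(idx,r.x,np.degrees(r.x[2]),r.fun,[m.sum() for m in ms])
```

```text
[ 135  108   50  120 5303]
[  97   67  108  103 7627]
[0] [ 0.5093 -0.3206  0.158 ] 9.055137085578345 2105.0 [np.uint64(5303), np.uint64(7627)]
[0, 1] [ 0.5124 -0.3213 -0.1048] -6.0020713448950715 6413.0 [np.uint64(5303), np.uint64(7627)]
```

Run:
```python
from fit import *
t=env.read_camera("top")
q=(.5085,-.319,.07);c,sn=np.cos(q[2]),np.sin(q[2])
for z in(.051,.093):
  for a,b in((.025,.006),(.025,-.006),(-.025,-.006),(-.025,.006)):
    u=proj(t,[q[0]+c*a-sn*b,q[1]+sn*a+c*b,z]);print(z,a,b,((u-(325,180)+.5)*8-.5).round(1))
```

```text
0.051 0.025 0.006 [122.8 114.4]
0.051 0.025 -0.006 [151.9 112.9]
0.051 -0.025 -0.006 [160.8 234.9]
0.051 -0.025 0.006 [131.7 236.5]
0.093 0.025 0.006 [149.2 106. ]
0.093 0.025 -0.006 [179.3 104.4]
0.093 -0.025 -0.006 [188.6 230.6]
0.093 -0.025 0.006 [158.4 232.2]
```

>>> {"fn": "carry_out", "kwargs": {"commands": [{"x": 5,"y": -32,"z": 0,"twist": -1.8,"jaw": 0.6},{"x": 6,"y": -32,"z": 0,"twist": -1.8,"jaw": 0.6},{"x": 6,"y": -32,"z": 0,"twist": 0,"jaw": 0.6},{"x": 6,"y": -32,"z": 0,"twist": 0,"jaw": 0.6},{"x": 6,"y": -32,"z": -20,"twist": 0,"jaw": 0.6},{"x": 6,"y": -32,"z": -30,"twist": 0,"jaw": 0.6},{"x": 6,"y": -32,"z": -30,"twist": 0,"jaw": 0.6},{"x": 3,"y": -26,"z": -20,"twist": 0,"jaw": 0.6},{"x": 0,"y": -5,"z": -10,"twist": 0,"jaw": 0.6},{"x": 0,"y": 0,"z": -20,"twist": 0,"jaw": 0.6},{"x": 0,"y": 0,"z": -20,"twist": 0,"jaw": 0.6},{"x": 0,"y": 0,"z": 0,"twist": 0,"jaw": 0.6}]}}

```text
time: 25.88
ee_pos: [0.5063, -0.3137, 0.1499]
eef_rot: [1.0, 0.019, -0.003, -0.002]
wrist_force: [-0.2, 1.4, -0.3]
grip_width: 0.0513
grip_force: 0.0
```

Run:
```python
from fit import *
s=env.read_camera("side");x=env.state();print(x["ee_pos"],x["eef_rot"],x["qpos"])
save(s,"m.png",(255,110,345,190),7)
```

```text
[ 0.5071 -0.3142  0.152 ] [ 0.9998  0.0192 -0.0016 -0.0014] [-0.6831  0.5685  1.4584  0.0001  1.119   0.8492]
```

View pics/m.png

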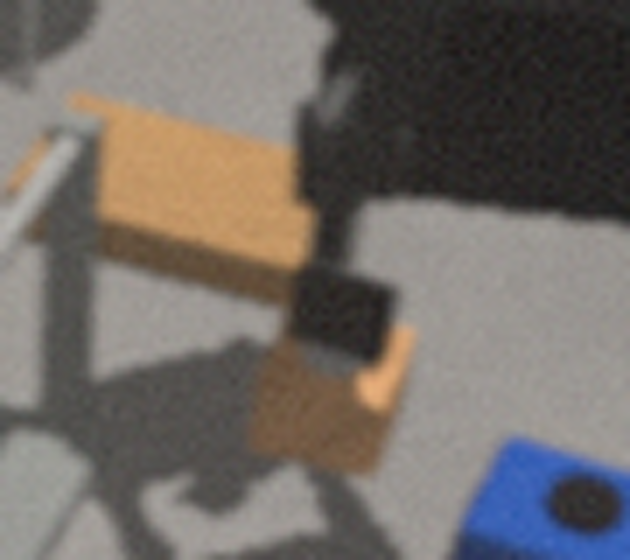

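>>> {"fn": "carry_out", "kwargs": {"commands": [{"x": 2,"y": -5,"z": -20,"twist": 0,"jaw": 0.6},{"x": 0,"y": 0,"z": -20,"twist": 0,"jaw": 0.6},{"x": 0,"y": 0,"z": -20,"twist": 0,"jaw": 0.6},{"x": 0,"y": 0,"z": -10,"twist": 0,"jaw": 0.6},{"x": 0,"y": 0,"z": 0,"twist": 0,"jaw": 0.6},{"x": 0,"y": 0,"z": 0,"twist": 0,"jaw": 0},{"x": 0,"y": 0,"z": 0,"twist": 0,"jaw": 0},{"x": 0,"y": 0,"z": 0,"twist": 0,"jaw": 0},{"x": 0,"y": 0,"z": 0,"twist": 0,"jaw": 0},{"x": 0,"y": 0,"z": 0,"twist": 0,"jaw": 0}], "grip_force": 90}}

```text
time: 26.77
ee_pos: [0.5108, -0.3209, 0.0854]
eef_rot: [1.0, 0.019, 0.001, 0.001]
wrist_force: [0.3, 0.4, 6.6]
grip_width: 0.0109
grip_force: 88.5
```

>>> {"fn": "carry_out", "kwargs": {"commands": [{"x": 0,"y": 0,"z": 10,"twist": 0,"jaw": 0},{"x": 0,"y": 0,"z": 20,"twist": 0,"jaw": 0},{"x": 0,"y": 0,"z": 35,"twist": 0,"jaw": 0},{"x": 0,"y": 0,"z": 35,"twist": 0,"jaw": 0},{"x": 0,"y": 0,"z": 35,"twist": 0,"jaw": 0},{"x": 0,"y": 0,"z": 35,"twist": 0,"jaw": 0},{"x": 0,"y": 0,"z": 35,"twist": 0,"jaw": 0},{"x": 26,"y": 34,"z": 0,"twist": -0.6,"jaw": 0},{"x": 26,"y": 34,"z": 0,"twist": -0.6,"jaw": 0},{"x": 26,"y": 34,"z": 0,"twist": 0,"jaw": 0},{"x": 26,"y": 34,"z": 0,"twist": 0,"jaw": 0},{"x": 0,"y": 0,"z": 0,"twist": 0,"jaw": 0}]}}

```text
time: 27.77
ee_pos: [0.6143, -0.181, 0.2888]
eef_rot: [1.0, 0.012, 0.001, -0.001]
wrist_force: [0.5, -0.4, -1.7]
grip_width: 0.0113
grip_force: 88.6
```

>>> {"fn": "carry_out", "kwargs": {"commands": [{"x": 26,"y": 34,"z": 0,"twist": 0,"jaw": 0},{"x": 26,"y": 34,"z": 0,"twist": 0,"jaw": 0},{"x": 24,"y": 24,"z": 0,"twist": 0,"jaw": 0},{"x": 8,"y": 8,"z": 0,"twist": 0,"jaw": 0},{"x": 0,"y": 0,"z": 0,"twist": 0,"jaw": 0},{"x": 0,"y": 0,"z": 0,"twist": 0,"jaw": 0},{"x": 0,"y": 0,"z": 0,"twist": 0,"jaw": 0}]}}

```text
time: 28.35
ee_pos: [0.6931, -0.0905, 0.2887]
eef_rot: [1.0, 0.008, -0.0, 0.0]
wrist_force: [-0.0, -0.7, -1.1]
grip_width: 0.0106
grip_force: 88.6
```

Run:
```python
from fit import *
s=env.read_camera("side");t=env.read_camera("top");x=env.state();print(x["ee_pos"],x["eef_rot"],x["qpos"],x["grip_width"],x["wrist_force"])
e=x["ee_pos"];print("pred key",proj(s,e-[.0,0,.0704]))
for q in("key","socket"):
  for p in(s,t):print(q,[(np.round(d["at"],1).tolist(),round(d["p"],2)) for d in env.mark_of(p,q)])
save(s,"n.png",(180,95,280,195),6)
```

```text
[ 0.6931 -0.091   0.2891] [ 1.      0.008  -0.      0.0002] [-0.2399  0.6709  0.8876 -0.0004  1.5831  1.315 ] 0.010895763423222444 [-0.5989 -0.577  -1.031 ]
pred key [216.6936 138.3991]
key [([214.5, 136.5], 0.67)]
key [([133.0, 149.5], 0.18)]
socket [([217.9, 166.0], 0.64), ([232.5, 221.8], 0.32)]
socket [([274.3, 137.1], 0.98)]
```

View pics/n.png

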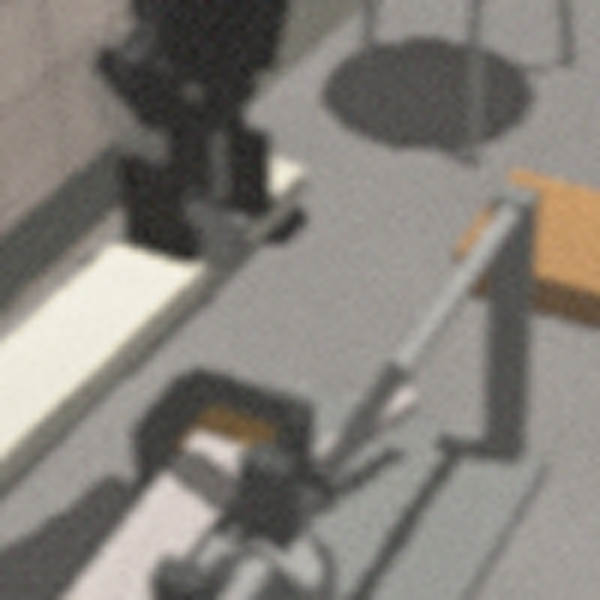

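>>> {"fn": "carry_out", "kwargs": {"commands": [{"x": 4.3,"y": 4.5,"z": 0,"twist": 0,"jaw": 0},{"x": 0,"y": 0,"z": -20,"twist": 0,"jaw": 0},{"x": 0,"y": 0,"z": -30,"twist": 0,"jaw": 0},{"x": 0,"y": 0,"z": -30,"twist": 0,"jaw": 0},{"x": 0,"y": 0,"z": -17,"twist": 0,"jaw": 0},{"x": 0,"y": 0,"z": -5,"twist": 0,"jaw": 0},{"x": 0,"y": 0,"z": 0,"twist": 0,"jaw": 0},{"x": 0,"y": 0,"z": 0,"twist": 0,"jaw": 0}]}}

```text
time: 29.32
ee_pos: [0.6988, -0.0852, 0.1878]
eef_rot: [1.0, 0.009, 0.001, 0.0]
wrist_force: [1.4, -0.9, -0.6]
grip_width: 0.0109
grip_force: 88.6
```

>>> {"fn": "carry_out", "kwargs": {"commands": [{"x": 0,"y": 0,"z": -3,"twist": 0,"jaw": 0},{"x": 0,"y": 0,"z": -2,"twist": 0,"jaw": 0},{"x": 0,"y": 0,"z": -2,"twist": 0,"jaw": 0},{"x": 0,"y": 0,"z": 0,"twist": 0,"jaw": 0}]}}

```text
time: 29.65
ee_pos: [0.6981, -0.0851, 0.1797]
eef_rot: [1.0, 0.009, 0.0, 0.0]
wrist_force: [-0.6, 0.6, -1.0]
grip_width: 0.0108
grip_force: 88.6
```

Already at mouth level without contact; continue down carefully.

>>> {"fn": "carry_out", "kwargs": {"commands": [{"x": 0,"y": 0,"z": -2,"twist": 0,"jaw": 0},{"x": 0,"y": 0,"z": -2,"twist": 0,"jaw": 0},{"x": 0,"y": 0,"z": 0,"twist": 0,"jaw": 0}]}}

```text
time: 29.9
ee_pos: [0.6984, -0.0852, 0.1772]
eef_rot: [1.0, 0.009, 0.001, 0.0]
wrist_force: [-2.0, -0.1, 5.6]
grip_width: 0.0107
grip_force: 89.9
```

```bash
python3 -c "
from h import *
x=env.state();print(x['ee_pos'],x['wrist_force'],x['moment'])"
```

```text
[ 0.69844899 -0.08524579  0.17722714] [-1.96511698 -0.11268965  5.56063468] [ 0.07447641  0.4135393  -0.00065174]
```

>>> {"fn": "carry_out", "kwargs": {"commands": [{"x": -1,"y": 0,"z": 0,"twist": 0,"jaw": 0},{"x": -1,"y": 0,"z": 0,"twist": 0,"jaw": 0},{"x": 0,"y": 0,"z": -2,"twist": 0,"jaw": 0},{"x": 0,"y": 0,"z": 0,"twist": 0,"jaw": 0},{"x": 0,"y": 0,"z": 0,"twist": 0,"jaw": 0}]}}

```text
time: 30.32
ee_pos: [0.6976, -0.0852, 0.1771]
eef_rot: [1.0, 0.009, 0.003, 0.001]
wrist_force: [0.6, 0.3, 12.8]
grip_width: 0.0106
grip_force: 91.2
```

```bash
python3 -c "
from h import *
x=env.state();print(x['ee_pos'],x['wrist_force'],x['moment'],x['eef_rot'])"
```

```text
[ 0.69760323 -0.08523371  0.17708823] [ 0.61626007  0.29078148 12.75968995] [0.17703768 0.01860364 0.01793499] [9.99956047e-01 8.79911515e-03 3.17262108e-03 6.43176731e-04]
```

>>> {"fn": "carry_out", "kwargs": {"commands": [{"x": 0,"y": 0,"z": 1.5,"twist": 0,"jaw": 0},{"x": -1,"y": -0.7,"z": 0,"twist": 0,"jaw": 0},{"x": 0,"y": 0,"z": -1,"twist": 0,"jaw": 0},{"x": 0,"y": 0,"z": -1,"twist": 0,"jaw": 0},{"x": 0,"y": 0,"z": 0,"twist": 0,"jaw": 0}]}}

```text
time: 30.73
ee_pos: [0.697, -0.0855, 0.1771]
eef_rot: [1.0, 0.009, 0.004, 0.0]
wrist_force: [0.8, 1.6, 16.0]
grip_width: 0.0107
grip_force: 91.6
```

```bash
python3 -c "
from h import *
x=env.state();print(x['ee_pos'],x['wrist_force'],x['moment'],x['eef_rot'])"
```

```text
[ 0.696983   -0.08552636  0.17705232] [ 0.75765578  1.57556093 15.98015838] [ 0.53606048 -0.18353159 -0.02076152] [9.99953503e-01 8.84937174e-03 3.81698639e-03 3.32350231e-04]
```

>>> {"fn": "carry_out", "kwargs": {"commands": [{"x": 0,"y": 0,"z": 2,"twist": 0,"jaw": 0},{"x": 0,"y": -1.5,"z": 0,"twist": 0,"jaw": 0},{"x": 0,"y": 0,"z": -1,"twist": 0,"jaw": 0},{"x": 0,"y": 0,"z": -1,"twist": 0,"jaw": 0},{"x": 0,"y": 0,"z": 0,"twist": 0,"jaw": 0}]}}

```text
time: 31.15
ee_pos: [0.6969, -0.086, 0.177]
eef_rot: [1.0, 0.009, 0.004, -0.0]
wrist_force: [0.9, 5.1, 17.2]
grip_width: 0.0107
grip_force: 91.6
```

```bash
python3 -c "
from h import *
x=env.state();print(x['ee_pos'],x['wrist_force'],x['moment'],x['eef_rot'])"
```

```text
[ 0.69690488 -0.08602129  0.17704399] [ 0.87687677  5.14173191 17.15057096] [ 1.26180983 -0.17673159 -0.04629654] [ 9.99952098e-01  9.07589185e-03  3.63516266e-03 -4.63259854e-04]
```

>>> {"fn": "carry_out", "kwargs": {"commands": [{"x": 0,"y": 0,"z": 4,"twist": 0,"jaw": 0},{"x": 0,"y": 0,"z": 4,"twist": 0,"jaw": 0},{"x": 0,"y": 0,"z": 0,"twist": 0,"jaw": 0},{"x": 0,"y": 0,"z": 0,"twist": 0,"jaw": 0}]}}

```text
time: 31.48
ee_pos: [0.6946, -0.0874, 0.1804]
eef_rot: [1.0, 0.009, -0.001, -0.0]
wrist_force: [0.1, 1.0, 1.0]
grip_width: 0.0108
grip_force: 89.2
```

```bash
python3 -c "
from h import *
x=env.state();print(x['ee_pos'],x['wrist_force'],x['moment'],x['eef_rot'])"
```

```text
[ 0.69459249 -0.08738125  0.18035846] [0.14536071 1.01114866 0.99326441] [ 0.06385167 -0.01268797 -0.00987053] [ 9.99961369e-01  8.74119857e-03 -9.22080244e-04 -4.20227193e-05]
```

>>> {"fn": "carry_out", "kwargs": {"commands": [{"x": 1.5,"y": 0,"z": 0,"twist": 0,"jaw": 0},{"x": 0,"y": 0,"z": -2,"twist": 0,"jaw": 0},{"x": 0,"y": 0,"z": -2,"twist": 0,"jaw": 0},{"x": 0,"y": 0,"z": -1,"twist": 0,"jaw": 0},{"x": 0,"y": 0,"z": 0,"twist": 0,"jaw": 0}]}}

```text
time: 31.9
ee_pos: [0.6964, -0.0874, 0.1796]
eef_rot: [1.0, 0.009, 0.001, 0.0]
wrist_force: [-6.0, 1.6, 18.5]
grip_width: 0.0105
grip_force: 92.0
```

```bash
python3 -c "
from h import *
x=env.state();print(x['ee_pos'],x['wrist_force'],x['moment'],x['eef_rot'])"
```

```text
[ 0.69643405 -0.08744672  0.17957812] [-5.99290976  1.58278338 18.48105688] [ 0.286792    1.53556492 -0.08498201] [9.99961204e-01 8.75659343e-03 8.37053799e-04 4.60957437e-04]
```

>>> {"fn": "carry_out", "kwargs": {"commands": [{"x": 0,"y": 0,"z": 4,"twist": 0,"jaw": 0},{"x": 0,"y": 0,"z": 4,"twist": 0,"jaw": 0},{"x": 0.8,"y": 1.5,"z": 0,"twist": 0,"jaw": 0},{"x": 0.5,"y": 1.7,"z": 0,"twist": 0,"jaw": 0},{"x": 0,"y": 0,"z": -3,"twist": 0,"jaw": 0},{"x": 0,"y": 0,"z": -3,"twist": 0,"jaw": 0},{"x": 0,"y": 0,"z": -2,"twist": 0,"jaw": 0},{"x": 0,"y": 0,"z": 0,"twist": 0,"jaw": 0}]}}

```text
time: 32.57
ee_pos: [0.6984, -0.0839, 0.1795]
eef_rot: [1.0, 0.009, 0.002, 0.0]
wrist_force: [-4.9, 1.8, 17.2]
grip_width: 0.0109
grip_force: 91.7
```

```bash
python3 -c "
from h import *
x=env.state();print(x['ee_pos'],x['wrist_force'],x['moment'],x['eef_rot'])"
```

```text
[ 0.69843924 -0.08393988  0.17951347] [-4.89351293  1.84118156 17.23310461] [0.47902105 1.0900572  0.02236173] [9.99958803e-01 8.89445865e-03 1.77921085e-03 3.39119722e-04]
```

>>> {"fn": "carry_out", "kwargs": {"commands": [{"x": 0,"y": 0,"z": 5,"twist": 0,"jaw": 0},{"x": 0,"y": 0,"z": 20,"twist": 0,"jaw": 0},{"x": 0,"y": 0,"z": 30,"twist": 0,"jaw": 0},{"x": 0,"y": 0,"z": 30,"twist": 0,"jaw": 0},{"x": -4.5,"y": -6.7,"z": 28,"twist": 0,"jaw": 0},{"x": 0,"y": 0,"z": 0,"twist": 0,"jaw": 0},{"x": 0,"y": 0,"z": 0,"twist": 0,"jaw": 0},{"x": 0,"y": 0,"z": 0,"twist": 0,"jaw": 0}]}}

```text
time: 33.23
ee_pos: [0.6931, -0.0908, 0.2874]
eef_rot: [1.0, 0.009, -0.001, -0.0]
wrist_force: [-0.3, -0.5, -2.0]
grip_width: 0.0105
grip_force: 88.7
```

Run:
```python
from fit import *
s=env.read_camera("side");x=env.state();print(x["ee_pos"],x["eef_rot"],x["grip_width"],x["wrist_force"])
save(s,"n2.png",(180,95,280,195),6)
a=cv2.imread("pics/n.png");b=cv2.imread("pics/n2.png")
# shift of regions
def sh(r):
    A=[cv2.cvtColor(i[r[1]:r[3],r[0]:r[2]],6).astype(np.float32) for i in(a,b)]
    return cv2.phaseCorrelate(A[0],A[1],cv2.createHanningWindow(A[0].shape[::-1],cv2.CV_32F))
print("px shift/6: grip",sh((90,20,280,170)),"key",sh((160,170,290,280)),"static",sh((330,150,600,400)))
e=x["ee_pos"]
for h in(.0704,):
  print("pred bottom corners",[(((proj(s,[e[0]+i,e[1]+j,e[2]-h])-(180,95)+.5)*6)).round().tolist() for i in(-.008,.008) for j in(-.008,.008)])
g=cv2.cvtColor(b,6)[165:285:5,150:300:6];print(g)
g=cv2.cvtColor(a,6)[165:285:5,150:300:6];print(g)
print(env.mark_of(s,"key"))
```

```text
[ 0.6929 -0.0906  0.2867] [ 1.      0.0087 -0.0018 -0.0004] 0.010683715111153527 [ 0.4128  0.7032 -2.7526]
px shift/6: grip ((-0.21305474874984043, 0.11011333444980664), 0.27192602309915753) key ((0.5967306677580098, 0.10876432961249805), 0.2599749120076497) static ((0.08200405194949667, -0.03380678344898058), 0.37163299492730034)
pred bottom corners [[247.0, 264.0], [228.0, 282.0], [218.0, 254.0], [200.0, 272.0]]
[[ 56  64  66  59  53  46  49  54  47  51  62  73  77  68  52  44  47  43
   41  78 144 203 221 213 201]
 [ 51  48  56  53  51  51  53  51  48  54  65  79  82  70  52  47  45  39
   38  75 151 212 232 227 216]
 [ 50  51  51  51  45  42  47  53  51  49  61  79  84  70  56  48  42  44
   43  77 153 215 235 228 205]
 [ 45  51  46  45  45  42  46  51  50  48  58  75  83  72  55  44  42  41
   40  77 153 211 229 209 173]
 [ 45  47  47  46  45  47  50  51  50  51  59  74  82  73  53  42  45  42
   42  76 143 195 207 175 138]
 [ 49  43  47  48  46  49  53  56  57  57  65  79  83  73  53  45  46  46
   46  70 121 165 169 142 118]
 [ 45  42  39  42  49  51  55  59  66  67  72  83  8
[... 3695 characters left out ...]
03
  125 142 145 146 147 148 153]
 [183 160 141 109  83  68  55  62  81  95  96  93  95  93  89  89  97 119
  143 153 155 157 154 154 152]
 [226 218 199 169 144 126 114 114 123 118 100  94  92  93  90  94 113 134
  148 154 154 152 150 150 152]
 [238 236 229 219 209 194 179 175 170 141 110  97  92  90  94 107 129 147
  155 153 152 152 148 150 152]
 [238 238 238 238 239 233 224 212 186 147 118 104  98  96 106 128 146 152
  153 152 154 152 148 151 154]
 [237 236 236 238 240 240 233 206 168 136 116 106 102 107 126 142 151 154
  150 151 155 152 151 151 153]
 [235 235 235 236 236 230 213 176 144 123 108 101 106 122 142 150 149 153
  151 150 153 153 153 151 151]]
[{'at': [216.0, 140.0], 'p': 0.46}]
```

```bash
cat > keyfit.py <<'E'
from fit import *
from scipy.optimize import minimize
def keyfit(n=4):
    ps=[env.read_camera("side") for _ in range(n)];s=ps[0];e=env.state()["ee_pos"];yaw=2*np.arcsin(env.state()["eef_rot"][1])
    im=np.mean([p["color"] for p in ps],0).astype(np.float32)
    c=proj(s,e-[0,0,.066]).astype(int);x0,y0=c[0]-13,c[1]-4;k=10
    g=cv2.resize(cv2.cvtColor(im.astype(np.uint8),7)[y0:y0+16,x0:x0+26],None,fx=k,fy=k,interpolation=2)
    m=(g<122).astype(np.uint8);n_,l,st,ce=cv2.connectedComponentsWithStats(m);i=1+st[1:,4].argmax();m=(l==i).astype(np.uint8)
    def hull(q):
        cc,sn=np.cos(yaw),np.sin(yaw)
        P=[[e[0]+q[0]+cc*a-sn*b,e[1]+q[1]+sn*a+cc*b,e[2]-q[2]+z] for a in(-.008,.008) for b in(-.008,.008) for z in(0,.03)]
        return (np.array([proj(s,X) for X in P])-(x0,y0)+.5)*k-.5
    def cost(q):
        w=np.zeros(m.shape,np.uint8);cv2.fillConvexPoly(w,cv2.convexHull((hull(q)*16).astype(np.int32)),1,shift=4)
        return (w[40:]!=m[40:]).sum()+2e6*(q[1]**2)*1e3
    best=min((minimize(cost,[a,0,h],method="Nelder-Mead",options=dict(initial_simplex=np.array([a,0,h])+np.array([[0,0,0],[.003,0,0],[0,.001,0],[0,0,.003]]))) for a in(-.003,0,.003) for h in(.066,.07,.073)),key=lambda r:r.fun)
    print(e,"offset dx,dy,h mm",best.x*1e3,best.fun,m[40:].sum());print(np.degrees(yaw))
    for r in range(40,160,12):
        z=np.flatnonzero(m[r]);print(r,(z.min(),z.max()) if len(z) else None,end=' ')
    w=hull(best.x);print('\n',w[::2].round(0).tolist())
if __name__=="__main__":keyfit()
E
python3 keyfit.py
```

```text
[ 0.6933 -0.0907  0.2879] offset dx,dy,h mm [-0.5102 -0.0089 71.8562] 4074.1582351876195 6678
1.0098065390379694
40 (np.int64(27), np.int64(197)) 52 (np.int64(65), np.int64(187)) 64 (np.int64(117), np.int64(177)) 76 (np.int64(116), np.int64(164)) 88 (np.int64(112), np.int64(150)) 100 (np.int64(104), np.int64(137)) 112 (np.int64(92), np.int64(127)) 124 (np.int64(82), np.int64(120)) 136 (np.int64(65), np.int64(102)) 148 (np.int64(50), np.int64(88)) 
 [[181.0, 60.0], [151.0, 90.0], [133.0, 44.0], [103.0, 74.0]]
```

>>> {"fn": "carry_out", "kwargs": {"commands": [{"x": 1.7,"y": 4.7,"z": 0,"twist": 0,"jaw": 0},{"x": 0,"y": 0,"z": -20,"twist": 0,"jaw": 0},{"x": 0,"y": 0,"z": -30,"twist": 0,"jaw": 0},{"x": 0,"y": 0,"z": -30,"twist": 0,"jaw": 0},{"x": 0,"y": 0,"z": -20,"twist": 0,"jaw": 0},{"x": 0,"y": 0,"z": -3,"twist": 0,"jaw": 0},{"x": 0,"y": 0,"z": 0,"twist": 0,"jaw": 0},{"x": 0,"y": 0,"z": 0,"twist": 0,"jaw": 0}]}}

```text
time: 34.2
ee_pos: [0.6959, -0.0861, 0.1875]
eef_rot: [1.0, 0.009, 0.001, 0.0]
wrist_force: [0.3, 0.0, -0.5]
grip_width: 0.0106
grip_force: 88.6
```

>>> {"fn": "carry_out", "kwargs": {"commands": [{"x": 0,"y": 0,"z": -2,"twist": 0,"jaw": 0},{"x": 0,"y": 0,"z": -2,"twist": 0,"jaw": 0},{"x": 0,"y": 0,"z": -1,"twist": 0,"jaw": 0},{"x": 0,"y": 0,"z": 0,"twist": 0,"jaw": 0}]}}

```text
time: 34.53
ee_pos: [0.6952, -0.0862, 0.1815]
eef_rot: [1.0, 0.009, 0.0, 0.0]
wrist_force: [-0.6, -0.4, -0.9]
grip_width: 0.0106
grip_force: 88.6
```

```bash
cat > st.py <<'E'
from h import *
np.set_printoptions(precision=4,suppress=True)
x=env.state();print(x['ee_pos'],x['wrist_force'],x['moment'],x['eef_rot'],x['time'])
E
python3 st.py
```

```text
[ 0.6952 -0.0862  0.1815] [-0.6392 -0.3975 -0.9371] [ 0.0088 -0.0021 -0.0045] [1.     0.0087 0.0003 0.0001] 34.5333
```

>>> {"fn": "carry_out", "kwargs": {"commands": [{"x": 0,"y": 0,"z": -1,"twist": 0,"jaw": 0},{"x": 0,"y": 0,"z": -1,"twist": 0,"jaw": 0},{"x": 0,"y": 0,"z": -1,"twist": 0,"jaw": 0},{"x": 0,"y": 0,"z": 0,"twist": 0,"jaw": 0}]}}

```text
time: 34.87
ee_pos: [0.6954, -0.0862, 0.1801]
eef_rot: [1.0, 0.009, 0.001, 0.0]
wrist_force: [-2.1, -0.4, 7.7]
grip_width: 0.0107
grip_force: 90.3
```

```bash
python3 st.py
```

```text
[ 0.6954 -0.0862  0.1801] [-2.1347 -0.3517  7.6552] [ 0.1171  0.559  -0.0667] [1.     0.0087 0.0011 0.0003] 34.8667
```

>>> {"fn": "carry_out", "kwargs": {"commands": [{"x": 0,"y": 0,"z": 1,"twist": 0,"jaw": 0},{"x": 1,"y": 0,"z": 0,"twist": 0,"jaw": 0},{"x": 1,"y": 0,"z": 0,"twist": 0,"jaw": 0},{"x": 0,"y": 0,"z": 0,"twist": 0,"jaw": 0}]}}

```text
time: 35.2
ee_pos: [0.6968, -0.0862, 0.18]
eef_rot: [1.0, 0.009, -0.0, 0.0]
wrist_force: [-3.5, 0.8, 6.8]
grip_width: 0.0106
grip_force: 89.7
```

>>> {"fn": "carry_out", "kwargs": {"commands": [{"x": 1,"y": 0.5,"z": 0,"twist": 0,"jaw": 0},{"x": 0.5,"y": 0.5,"z": -1,"twist": 0,"jaw": 0},{"x": 0,"y": 0,"z": -1,"twist": 0,"jaw": 0},{"x": 0,"y": 0,"z": 0,"twist": 0,"jaw": 0}]}}

```text
time: 35.53
ee_pos: [0.6989, -0.0851, 0.1773]
eef_rot: [1.0, 0.009, 0.0, 0.0]
wrist_force: [-0.2, -0.6, 2.3]
grip_width: 0.0105
grip_force: 89.7
```

```bash
python3 st.py
```

```text
[ 0.6989 -0.0851  0.1773] [-0.199  -0.5801  2.3413] [0.0722 0.1242 0.0401] [1.     0.0088 0.0004 0.0001] 35.5333
```

>>> {"fn": "carry_out", "kwargs": {"commands": [{"x": 0.7,"y": 0,"z": -1,"twist": 0,"jaw": 0},{"x": 0.7,"y": 0,"z": -1,"twist": 0,"jaw": 0},{"x": 0,"y": 0,"z": 0,"twist": 0,"jaw": 0}]}}

```text
time: 35.78
ee_pos: [0.6996, -0.0852, 0.1769]
eef_rot: [1.0, 0.009, -0.0, 0.0]
wrist_force: [-6.3, 0.7, 12.0]
grip_width: 0.0109
grip_force: 91.0
```

```bash
python3 st.py
```

```text
[ 0.6996 -0.0852  0.1769] [-6.3233  0.6901 12.0225] [0.2571 1.3907 0.0615] [ 1.      0.0088 -0.0001  0.0002] 35.7833
```

>>> {"fn": "carry_out", "kwargs": {"commands": [{"x": -0.8,"y": 0,"z": 1.5,"twist": 0,"jaw": 0},{"x": 0,"y": -0.6,"z": 0,"twist": 0,"jaw": 0},{"x": 0,"y": -0.6,"z": -0.5,"twist": 0,"jaw": 0},{"x": 0,"y": 0,"z": -0.5,"twist": 0,"jaw": 0}]}}

```text
time: 36.12
ee_pos: [0.6994, -0.0856, 0.1769]
eef_rot: [1.0, 0.009, 0.001, -0.001]
wrist_force: [-4.2, 2.4, 11.9]
grip_width: 0.0109
grip_force: 90.4
```

```bash
python3 st.py
```

```text
[ 0.6994 -0.0856  0.1769] [-4.2158  2.4468 11.8728] [0.7399 0.8609 0.0427] [ 1.      0.0089  0.0006 -0.0006] 36.1167
```

>>> {"fn": "carry_out", "kwargs": {"commands": [{"x": 0,"y": -0.7,"z": 0,"twist": 0,"jaw": 0},{"x": 0,"y": -0.7,"z": 0,"twist": 0,"jaw": 0},{"x": 0,"y": 0,"z": 0,"twist": 0,"jaw": 0}]}}

```text
time: 36.37
ee_pos: [0.6995, -0.0862, 0.1768]
eef_rot: [1.0, 0.009, 0.001, -0.001]
wrist_force: [-3.0, 5.1, 9.8]
grip_width: 0.0111
grip_force: 90.3
```

```bash
python3 st.py
```

```text
[ 0.6995 -0.0862  0.1768] [-3.031   5.0577  9.7565] [1.1489 0.6018 0.0295] [ 1.      0.009   0.0007 -0.0011] 36.3667
```

>>> {"fn": "carry_out", "kwargs": {"commands": [{"x": 0,"y": 1.5,"z": 0.7,"twist": 0,"jaw": 0},{"x": 0,"y": 0,"z": 0,"twist": 2,"jaw": 0},{"x": 0,"y": 0,"z": 0,"twist": 2,"jaw": 0},{"x": 0,"y": 0,"z": 0,"twist": 0,"jaw": 0}]}}

```text
time: 36.7
ee_pos: [0.6998, -0.0858, 0.177]
eef_rot: [0.999, 0.045, 0.001, -0.0]
wrist_force: [0.1, 1.5, 5.3]
grip_width: 0.0107
grip_force: 89.8
```

```bash
python3 st.py
```

```text
[ 0.6998 -0.0858  0.177 ] [0.1172 1.4979 5.3319] [ 0.4181  0.1178 -0.0659] [ 0.999   0.0447  0.001  -0.0001] 36.7
```

>>> {"fn": "carry_out", "kwargs": {"commands": [{"x": 0,"y": 0,"z": 0,"twist": -3,"jaw": 0},{"x": 0,"y": 0,"z": 0,"twist": -3,"jaw": 0},{"x": 0,"y": 0,"z": 0,"twist": -2,"jaw": 0},{"x": 0,"y": 0,"z": 0,"twist": 0,"jaw": 0}]}}

```text
time: 37.03
ee_pos: [0.6994, -0.0863, 0.1768]
eef_rot: [1.0, -0.027, 0.0, 0.0]
wrist_force: [-1.4, 0.5, 5.6]
grip_width: 0.011
grip_force: 89.8
```

```bash
python3 st.py
```

```text
[ 0.6994 -0.0863  0.1768] [-1.3697  0.4563  5.5989] [0.0437 0.393  0.0943] [ 0.9996 -0.0271  0.0003  0.0001] 37.0333
```

>>> {"fn": "carry_out", "kwargs": {"commands": [{"x": 0,"y": 0,"z": 2,"twist": 4,"jaw": 0},{"x": 0.8,"y": -0.6,"z": 0,"twist": 0,"jaw": 0},{"x": 0.7,"y": -0.6,"z": -1,"twist": 0,"jaw": 0},{"x": 0,"y": 0,"z": -1,"twist": 0,"jaw": 0},{"x": 0,"y": 0,"z": -1,"twist": 0,"jaw": 0},{"x": 0,"y": 0,"z": 0,"twist": 0,"jaw": 0}]}}

```text
time: 37.53
ee_pos: [0.7005, -0.0874, 0.1743]
eef_rot: [1.0, 0.008, -0.001, -0.0]
wrist_force: [0.3, -0.1, -1.0]
grip_width: 0.0109
grip_force: 88.6
```

```bash
python3 st.py
```

```text
[ 0.7005 -0.0874  0.1743] [ 0.2999 -0.1169 -1.028 ] [ 0.0104 -0.0407  0.0315] [ 1.      0.0083 -0.0006 -0.0001] 37.5333
```

It dropped in freely. Continue down to home (TCP about 0.150).

>>> {"fn": "carry_out", "kwargs": {"commands": [{"x": 0,"y": 0,"z": -4,"twist": 0,"jaw": 0},{"x": 0,"y": 0,"z": -5,"twist": 0,"jaw": 0},{"x": 0,"y": 0,"z": -5,"twist": 0,"jaw": 0},{"x": 0,"y": 0,"z": -5,"twist": 0,"jaw": 0},{"x": 0,"y": 0,"z": 0,"twist": 0,"jaw": 0}]}}

```text
time: 37.95
ee_pos: [0.7001, -0.0873, 0.1544]
eef_rot: [1.0, 0.009, -0.001, -0.0]
wrist_force: [-0.3, 0.9, -1.7]
grip_width: 0.0106
grip_force: 88.6
```

```bash
python3 st.py
```

```text
[ 0.7001 -0.0873  0.1544] [-0.2823  0.8862 -1.7218] [-0.0007  0.0535 -0.0012] [ 1.      0.0087 -0.0013 -0.0003] 37.95
```

>>> {"fn": "carry_out", "kwargs": {"commands": [{"x": 0,"y": 0,"z": -2,"twist": 0,"jaw": 0},{"x": 0,"y": 0,"z": -2,"twist": 0,"jaw": 0},{"x": 0,"y": 0,"z": -2,"twist": 0,"jaw": 0},{"x": 0,"y": 0,"z": 0,"twist": 0,"jaw": 0}]}}

```text
time: 38.28
ee_pos: [0.7008, -0.0874, 0.1505]
eef_rot: [1.0, 0.009, 0.0, 0.0]
wrist_force: [0.3, 0.6, -0.8]
grip_width: 0.011
grip_force: 88.7
```

```bash
python3 st.py
```

```text
[ 0.7008 -0.0874  0.1505] [ 0.2554  0.6233 -0.8429] [0.0473 0.0391 0.0009] [1.     0.0087 0.0003 0.0001] 38.2833
```

>>> {"fn": "carry_out", "kwargs": {"commands": [{"x": 0,"y": 0,"z": -1.5,"twist": 0,"jaw": 0},{"x": 0,"y": 0,"z": -1.5,"twist": 0,"jaw": 0},{"x": 0,"y": 0,"z": 0,"twist": 0,"jaw": 0},{"x": 0,"y": 0,"z": 0,"twist": 0,"jaw": 0}]}}

```text
time: 38.62
ee_pos: [0.7009, -0.0875, 0.1504]
eef_rot: [1.0, 0.009, 0.001, 0.0]
wrist_force: [-5.1, 0.2, 13.3]
grip_width: 0.011
grip_force: 90.8
```

```bash
python3 st.py
```

```text
[ 0.7009 -0.0875  0.1504] [-5.0544  0.2442 13.2995] [0.2328 0.9457 0.0362] [1.     0.0088 0.0012 0.0004] 38.6167
```

>>> {"fn": "carry_out", "kwargs": {"commands": [{"x": 0,"y": 0,"z": 1.5,"twist": 0,"jaw": 0},{"x": 0,"y": 0,"z": 0,"twist": -4,"jaw": 0},{"x": 0,"y": 0,"z": 0,"twist": -4,"jaw": 0},{"x": 0,"y": 0,"z": 0,"twist": -4,"jaw": 0},{"x": 0,"y": 0,"z": 0,"twist": -4,"jaw": 0},{"x": 0,"y": 0,"z": 0,"twist": -4,"jaw": 0},{"x": 0,"y": 0,"z": 0,"twist": -4,"jaw": 0},{"x": 0,"y": 0,"z": 0,"twist": 0,"jaw": 0}]}}

```text
time: 39.28
ee_pos: [0.7005, -0.0881, 0.1504]
eef_rot: [0.98, -0.201, 0.0, 0.001]
wrist_force: [-4.6, -1.9, 7.0]
grip_width: 0.0107
grip_force: 89.9
```

```bash
python3 st.py
```

```text
[ 0.7005 -0.0881  0.1504] [-4.5612 -1.8749  7.0202] [-0.2147  0.7892  0.0271] [ 0.9796 -0.2012  0.0004  0.0007] 39.2833
```

>>> {"fn": "carry_out", "kwargs": {"commands": [{"x": -0.8,"y": -0.3,"z": 0,"twist": -4,"jaw": 0},{"x": 0,"y": 0,"z": 0,"twist": -4,"jaw": 0},{"x": 0,"y": 0,"z": 0,"twist": -4,"jaw": 0},{"x": 0,"y": 0,"z": 0,"twist": -4,"jaw": 0},{"x": 0,"y": 0,"z": 0,"twist": -4,"jaw": 0},{"x": 0,"y": 0,"z": 0,"twist": -4,"jaw": 0},{"x": 0,"y": 0,"z": 0,"twist": -4,"jaw": 0},{"x": 0,"y": 0,"z": 0,"twist": -4,"jaw": 0},{"x": 0,"y": 0,"z": 0,"twist": -4,"jaw": 0},{"x": 0,"y": 0,"z": 0,"twist": -4,"jaw": 0},{"x": 0,"y": 0,"z": 0,"twist": 0,"jaw": 0}]}}

```text
time: 40.2
ee_pos: [0.6991, -0.0894, 0.1504]
eef_rot: [0.852, -0.524, 0.0, 0.001]
wrist_force: [-7.4, -4.4, 8.7]
grip_width: 0.0108
grip_force: 90.1
```

```bash
python3 st.py
```

```text
[ 0.6991 -0.0894  0.1504] [-7.3702 -4.3832  8.7126] [-0.7464  1.3141 -0.0093] [ 0.8515 -0.5243  0.0002  0.0015] 40.2
```

>>> {"fn": "carry_out", "kwargs": {"commands": [{"x": -0.9,"y": -0.5,"z": 0,"twist": -3,"jaw": 0},{"x": 0,"y": 0,"z": 0,"twist": -3,"jaw": 0},{"x": 0,"y": 0,"z": 0,"twist": -3,"jaw": 0},{"x": 0,"y": 0,"z": 0,"twist": -2,"jaw": 0},{"x": 0,"y": 0,"z": 0,"twist": 0,"jaw": 0}]}}

```text
time: 40.62
ee_pos: [0.6985, -0.0896, 0.1504]
eef_rot: [0.798, -0.603, 0.001, 0.001]
wrist_force: [-5.5, -3.8, 8.2]
grip_width: 0.0109
grip_force: 90.0
```

```bash
python3 st.py
```

```text
[ 0.6985 -0.0896  0.1504] [-5.4583 -3.8471  8.2048] [-0.6231  1.0927  0.0032] [ 0.798  -0.6027  0.0006  0.001 ] 40.6167
```

>>> {"fn": "carry_out", "kwargs": {"commands": [{"x": 0,"y": 0,"z": 0,"twist": -2,"jaw": 0},{"x": 0,"y": 0,"z": 0,"twist": -2,"jaw": 0},{"x": 0,"y": 0,"z": 0,"twist": 0,"jaw": 0}]}}

```text
time: 40.87
ee_pos: [0.6983, -0.0896, 0.1504]
eef_rot: [0.777, -0.63, 0.0, 0.001]
wrist_force: [-6.5, -3.3, 9.3]
grip_width: 0.0108
grip_force: 90.1
```

```bash
python3 st.py
```

```text
[ 0.6983 -0.0896  0.1504] [-6.4788 -3.2722  9.2797] [-0.654   1.1973  0.0606] [ 0.7765 -0.6301  0.0005  0.0012] 40.8667
```

>>> {"fn": "carry_out", "kwargs": {"commands": [{"x": -0.6,"y": -0.3,"z": 0,"twist": -2,"jaw": 0},{"x": 0,"y": 0,"z": 0,"twist": -2,"jaw": 0},{"x": 0,"y": 0,"z": 0,"twist": 0,"jaw": 0}]}}

```text
time: 41.12
ee_pos: [0.6981, -0.0897, 0.1504]
eef_rot: [0.755, -0.656, 0.001, 0.001]
wrist_force: [-5.3, -3.6, 7.9]
grip_width: 0.0106
grip_force: 90.7
```

```bash
python3 st.py
python3 - <<'E'
from fit import *
s=env.read_camera("side");S=(.5945,-.0113,.0949);c,n=np.cos(S[2]),np.sin(S[2])
for a in(1.2,1.3,1.4,1.5,1.57):
    P=[.095-.137*np.sin(a),-.085-.137*np.cos(a),.058];print(a,proj(s,[S[0]+c*P[0]-n*P[1],S[1]+n*P[0]+c*P[1],P[2]]))
save(s,"q.png",(180,130,280,210),6)
t=s["color"];print(cv2.cvtColor(t,7)[166:200:1,218:262:2])
E
```

```text
[ 0.6981 -0.0897  0.1504] [-5.3161 -3.6381  7.8967] [-0.6515  0.9621  0.9104] [ 0.7547 -0.6561  0.0009  0.001 ] 41.1167
1.2 [261.4952 181.7096]
1.3 [261.1777 184.7274]
1.4 [260.4139 187.7511]
1.5 [259.2005 190.749 ]
1.57 [258.0841 192.8144]
[[ 69  89  94  81  68  64  63 119 156 139  97  98 130 153 154 152 152 149
  147 155 160 125]
 [ 87  95  91  80  61  58  66 117 152 123  93  96 142 158 153 153 153 147
  118 143 146 116]
 [142 109  96  78  60  57  62 108 143 112  86 113 146 157 151 157 156 131
   90 107 117  95]
 [185 132  93  90  72  69  55 108 133 101  97 132 159 153 152 152 153 131
   87  85  87  83]
 [178 129  96 100  92  78  67 100 112  91 106 142 159 152 151 158 156 142
   93  83  90  84]
 [134 102  91  97  98  83  58  92  96  96 121 155 153 153 154 152 152 143
   94  97 118 109]
 [107  79  88  93  94  76  65  81  94  97 134 155 151 150 155 155 156 128
   89 128 146 141]
 [101  68  68  76  90  72  58  77  91 107 145 156 154 152 154 155 149 106
   93 142 154 156]
 [103  70  62  62  74  71  56  67  79 123 152 154 149 156 156 157 148  92
  107 148 156 156]
 [103  69  57  63  64 
[... 1603 characters left out ...]
4  98 101 117 112 123 147 181
  202 211 170 138]
 [158 179 138  91  75  77 101 109 101 137 126  81 118 143 128 121 116 139
  164 191 162 149]
 [170 170 121  85  81  86  91 101  94 121 103  89 133 153 151 141 121 114
  120 143 140 149]
 [179 151  92  89 109 106  92 101  94 102  90  92 146 156 156 149 143 129
  120 119 130 156]
 [173 131  88  96 133 137 107  95  92  85  82  94 135 149 154 154 155 148
  135 111 141 154]
 [164 116  84 112 149 152 118 100  91  83  89  87 108 129 145 155 159 154
  145 127 145 155]
 [149  93  87 129 154 152 123 102  97  84  80  83  86 103 116 139 145 156
  141 135 151 153]
 [134 105 111 144 160 150 120  97  92  81  83  81  82  83  90 109 128 148
  131 135 155 149]]
```

>>> {"fn": "carry_out", "kwargs": {"commands": [{"x": 0,"y": 0,"z": 0,"twist": 3,"jaw": 0},{"x": -0.8,"y": -0.6,"z": 0,"twist": 3,"jaw": 0},{"x": 0,"y": 0,"z": 0,"twist": 3,"jaw": 0},{"x": 0,"y": 0,"z": 0,"twist": 0,"jaw": 0}]}}

```text
time: 41.5
ee_pos: [0.6982, -0.0896, 0.1504]
eef_rot: [0.805, -0.594, 0.001, -0.0]
wrist_force: [-1.6, -0.5, 6.2]
grip_width: 0.0108
grip_force: 89.7
```

```bash
python3 st.py
```

```text
[ 0.6982 -0.0896  0.1504] [-1.5678 -0.5372  6.1731] [-0.0784  0.1879  0.0528] [ 0.8047 -0.5937  0.0014 -0.0004] 41.5
```

>>> {"fn": "carry_out", "kwargs": {"commands": [{"x": 0,"y": 0,"z": 4,"twist": 0,"jaw": 0},{"x": 0,"y": 0,"z": 6,"twist": 0,"jaw": 0},{"x": 0,"y": 0,"z": 10,"twist": 0,"jaw": 0},{"x": 0,"y": 0,"z": 10,"twist": 0,"jaw": 0},{"x": 0,"y": 0,"z": 20,"twist": 0,"jaw": 0},{"x": 0,"y": 0,"z": 30,"twist": 0,"jaw": 0},{"x": 0,"y": 0,"z": 30,"twist": 0,"jaw": 0},{"x": 0,"y": 0,"z": 30,"twist": 0,"jaw": 0},{"x": 0,"y": 0,"z": 0,"twist": 0,"jaw": 0}]}}

```text
time: 42.25
ee_pos: [0.6992, -0.0891, 0.298]
eef_rot: [0.804, -0.595, 0.006, -0.003]
wrist_force: [1.2, -0.7, 0.6]
grip_width: 0.0107
grip_force: 88.8
```

```bash
python3 st.py
```

```text
[ 0.6992 -0.0891  0.298 ] [ 1.1864 -0.6755  0.6254] [-0.022  -0.0343  0.0473] [ 0.8039 -0.5947  0.0058 -0.0027] 42.25
```

>>> {"fn": "carry_out", "kwargs": {"commands": [{"x": 0,"y": 0,"z": 0,"twist": 6.8,"jaw": 0},{"x": -10,"y": -15,"z": 0,"twist": 6.8,"jaw": 0},{"x": -18,"y": -22,"z": 0,"twist": 6.8,"jaw": 0},{"x": -18,"y": -22,"z": 0,"twist": 6.8,"jaw": 0},{"x": -18,"y": -22,"z": 0,"twist": 6.8,"jaw": 0},{"x": -18,"y": -22,"z": 0,"twist": 6.8,"jaw": 0},{"x": -18,"y": -22,"z": 0,"twist": 6.8,"jaw": 0},{"x": -18,"y": -22,"z": 0,"twist": 6.8,"jaw": 0},{"x": -18,"y": -22,"z": 0,"twist": 6.8,"jaw": 0},{"x": -18,"y": -22,"z": 0,"twist": 6.8,"jaw": 0},{"x": -18,"y": -22,"z": 0,"twist": 6.8,"jaw": 0},{"x": 0,"y": 0,"z": 0,"twist": 0,"jaw": 0}]}}

```text
time: 43.25
ee_pos: [0.5226, -0.3056, 0.2896]
eef_rot: [1.0, 0.017, -0.001, 0.001]
wrist_force: [-0.4, 0.4, -0.3]
grip_width: 0.0106
grip_force: 88.6
```

>>> {"fn": "carry_out", "kwargs": {"commands": [{"x": -10,"y": -14,"z": 0,"twist": 0,"jaw": 0},{"x": 0,"y": 0,"z": 0,"twist": 0,"jaw": 0},{"x": 0,"y": 0,"z": 0,"twist": 0,"jaw": 0}]}}

```text
time: 43.5
ee_pos: [0.5156, -0.3161, 0.2892]
eef_rot: [1.0, 0.015, 0.0, -0.0]
wrist_force: [-0.3, 0.3, -2.4]
grip_width: 0.011
grip_force: 88.6
```

```bash
python3 st.py; python3 keyfit.py
```

```text
[ 0.5156 -0.3161  0.2892] [-0.2624  0.3172 -2.3665] [ 0.0155 -0.0007 -0.0059] [ 0.9999  0.0148  0.0002 -0.0001] 43.5
[ 0.5162 -0.3152  0.2888] offset dx,dy,h mm [-26.9094   0.0039  90.3924] 12526.029782300062 19755
1.8530749040346561
40 (np.int64(106), np.int64(259)) 52 (np.int64(106), np.int64(259)) 64 (np.int64(104), np.int64(259)) 76 (np.int64(97), np.int64(259)) 88 (np.int64(96), np.int64(259)) 100 (np.int64(95), np.int64(259)) 112 (np.int64(93), np.int64(259)) 124 (np.int64(92), np.int64(259)) 136 (np.int64(89), np.int64(259)) 148 (np.int64(86), np.int64(259)) 
 [[247.0, 134.0], [229.0, 160.0], [198.0, 119.0], [179.0, 146.0]]
```

>>> {"fn": "carry_out", "kwargs": {"commands": [{"x": -4.8,"y": -5,"z": 0,"twist": 0.4,"jaw": 0},{"x": 0,"y": 0,"z": -30,"twist": 0,"jaw": 0},{"x": 0,"y": 0,"z": -40,"twist": 0,"jaw": 0},{"x": 0,"y": 0,"z": -40,"twist": 0,"jaw": 0},{"x": 0,"y": 0,"z": -35,"twist": 0,"jaw": 0},{"x": 0,"y": 0,"z": -20,"twist": 0,"jaw": 0},{"x": 0,"y": 0,"z": 0,"twist": 0,"jaw": 0},{"x": 0,"y": 0,"z": 0,"twist": 0,"jaw": 0}]}}

```text
time: 44.37
ee_pos: [0.5107, -0.321, 0.1233]
eef_rot: [1.0, 0.019, -0.001, -0.001]
wrist_force: [0.4, -0.4, -0.7]
grip_width: 0.0106
grip_force: 88.6
```

>>> {"fn": "carry_out", "kwargs": {"commands": [{"x": 0,"y": 0,"z": -3,"twist": 0,"jaw": 0},{"x": 0,"y": 0,"z": -3,"twist": 0,"jaw": 0},{"x": 0,"y": 0,"z": -3,"twist": 0,"jaw": 0},{"x": 0,"y": 0,"z": -3,"twist": 0,"jaw": 0},{"x": 0,"y": 0,"z": 0,"twist": 0,"jaw": 0}]}}

```text
time: 44.78
ee_pos: [0.5108, -0.3211, 0.1118]
eef_rot: [1.0, 0.019, 0.0, 0.0]
wrist_force: [-0.6, 0.5, -1.2]
grip_width: 0.0109
grip_force: 88.6
```

```bash
python3 st.py
```

```text
[ 0.5108 -0.3211  0.1118] [-0.6384  0.5257 -1.2355] [ 0.0783 -0.0206  0.0463] [0.9998 0.0192 0.     0.0001] 44.7833
```

Inside the hole. Lower to .0854.

>>> {"fn": "carry_out", "kwargs": {"commands": [{"x": 0,"y": 0,"z": -6,"twist": 0,"jaw": 0},{"x": 0,"y": 0,"z": -6,"twist": 0,"jaw": 0},{"x": 0,"y": 0,"z": -6,"twist": 0,"jaw": 0},{"x": 0,"y": 0,"z": -5,"twist": 0,"jaw": 0},{"x": 0,"y": 0,"z": -3,"twist": 0,"jaw": 0},{"x": 0,"y": 0,"z": -1.5,"twist": 0,"jaw": 0},{"x": 0,"y": 0,"z": 0,"twist": 0,"jaw": 0},{"x": 0,"y": 0,"z": 0,"twist": 0,"jaw": 0}]}}

```text
time: 45.45
ee_pos: [0.5105, -0.3208, 0.0853]
eef_rot: [1.0, 0.019, -0.0, -0.0]
wrist_force: [-5.4, 3.1, 10.1]
grip_width: 0.0108
grip_force: 90.4
```

```bash
python3 st.py
```

```text
[ 0.5105 -0.3208  0.0853] [-5.4377  3.0782 10.1379] [0.6217 0.8157 0.0345] [ 0.9998  0.0193 -0.0003 -0.0001] 45.45
```

>>> {"fn": "carry_out", "kwargs": {"commands": [{"x": 0,"y": 0,"z": 1.5,"twist": 0,"jaw": 0},{"x": 0,"y": 0,"z": 0,"twist": 0,"jaw": 0.5},{"x": 0,"y": 0,"z": 0,"twist": 0,"jaw": 0.5},{"x": 0,"y": 0,"z": 0,"twist": 0,"jaw": 0.5},{"x": 0,"y": 0,"z": 10,"twist": 0,"jaw": 0.5},{"x": 0,"y": 0,"z": 30,"twist": 0,"jaw": 0.5},{"x": 0,"y": 0,"z": 40,"twist": 0,"jaw": 0.5},{"x": 0,"y": 0,"z": 40,"twist": 0,"jaw": 0.5},{"x": -20,"y": -20,"z": 40,"twist": 0,"jaw": 0.5},{"x": -40,"y": -20,"z": 10,"twist": 0,"jaw": 0.5},{"x": -40,"y": -20,"z": 0,"twist": 0,"jaw": 0.5},{"x": 0,"y": 0,"z": 0,"twist": 0,"jaw": 0.5}]}}

```text
time: 46.45
ee_pos: [0.4154, -0.3781, 0.251]
eef_rot: [1.0, 0.017, -0.0, 0.002]
wrist_force: [-0.1, -1.5, -0.3]
grip_width: 0.0428
grip_force: 0.0
```

```bash
python3 st.py
python3 - <<'E'
from fit import *
np.set_printoptions(precision=4,suppress=True)
s=env.read_camera("side");t=env.read_camera("top")
for q in("hanger0","key","latch"):
  for p in(s,t):print(q,[(np.round(d["at"],1).tolist(),round(d["p"],2)) for d in env.mark_of(p,q)])
print("key pred",proj(s,[.508,-.3205,.015]),proj(t,[.508,-.3205,.015]))
S=(.5945,-.0113,.0949);c,n=np.cos(S[2]),np.sin(S[2])
W=lambda a,b,z:[S[0]+c*a-n*b,S[1]+n*a+c*b,z]
for y in(.191,.118,.0434):print("hung pred",proj(s,W(0,y,.045)),proj(t,W(0,y,.045)))
for a in(1.37,1.47,1.57):print(a,"arm tip top",proj(t,W(.095-.137*np.sin(a),-.085-.137*np.cos(a),.058)))
print(cv2.cvtColor(t["color"],7)[160:186,266:286])
# handle seat check vs. before
b=cv2.imread("pics/top0.png");old=cv2.resize(b,(512,384))[180:220,325:365,::-1].astype(int);new=t["color"][180:220,325:365].astype(int)
def bb(i):
    m=(i.max(2)<75).astype(np.uint8);k,l,st,ce=cv2.connectedComponentsWithStats(m);j=1+st[1:,4].argmax();return st[j],ce[j]
print(bb(old),bb(new))
E
```

```text
[ 0.4154 -0.3781  0.251 ] [-0.095  -1.5078 -0.3   ] [-0.0121  0.019  -0.0317] [ 0.9999  0.017  -0.0004  0.0018] 46.45
hanger0 [([214.8, 237.4], 0.87), ([202.4, 260.6], 0.77), ([228.7, 220.1], 0.71), ([304.2, 160.9], 0.7), ([268.6, 347.5], 0.65), ([301.0, 167.9], 0.51)]
hanger0 [([157.0, 252.0], 0.9), ([214.2, 179.2], 0.73), ([190.5, 180.8], 0.7), ([233.4, 172.4], 0.57)]
key [([300.6, 169.7], 0.75), ([216.0, 238.4], 0.2)]
key [([368.7, 161.3], 0.69), ([335.4, 201.5], 0.47)]Traceback (most recent call last):
  File "<stdin>", line 5, in <module>
ValueError: it knows: driver, gate, hanger, jar, keeper, key, mark, meter, orange_box, socket, stand, stand_top, station, weight
```

Run:
```python
from fit import *
np.set_printoptions(precision=1,suppress=True)
s=env.read_camera("side");t=env.read_camera("top")
print("key pred",proj(s,[.508,-.3205,.015]),proj(t,[.508,-.3205,.015]))
S=(.5945,-.0113,.0949);c,n=np.cos(S[2]),np.sin(S[2])
W=lambda a,b,z:[S[0]+c*a-n*b,S[1]+n*a+c*b,z]
for y in(.191,.118,.0434):print("hung pred",proj(s,W(0,y,.045)),proj(t,W(0,y,.045)))
for a in(1.37,1.47,1.57,1.67):print(a,"arm tip top",proj(t,W(.095-.137*np.sin(a),-.085-.137*np.cos(a),.058)))
print(cv2.cvtColor(t["color"],7)[156:190,262:286])
b=cv2.imread("pics/top0.png");old=cv2.resize(b,(512,384))[180:220,325:365,::-1].astype(int);new=t["color"][180:220,325:365].astype(int)
def bb(i):
    m=(i.max(2)<75).astype(np.uint8);k,l,st,ce=cv2.connectedComponentsWithStats(m);j=1+st[1:,4].argmax();return st[j],ce[j]
print(bb(old),bb(new))
```

```text
key pred [301.5 167.5] [340.  202.2]
hung pred [201.6 260.7] [190.1 178.1]
hung pred [214.8 240. ] [212.5 176.4]
hung pred [227.  220.9] [235.3 174.7]
1.37 arm tip top [284.  182.5]
1.47 arm tip top [279.9 183.5]
1.57 arm tip top [275.8 184. ]
1.67 arm tip top [271.5 184.1]
[[136 133 133 133 134 135 136 129  96 112 170 182 176 147 136 139 141 140
  140 140 141 142 140 140]
 [137 138 138 139 139 138 139 135 112 117 171 183 177 152 140 139 140 141
  140 140 141 141 140 139]
 [136 137 138 139 138 139 138 139 127 124 170 182 178 157 141 139 139 139
  138 140 140 141 141 140]
 [137 137 138 139 138 138 138 139 131 122 165 181 179 163 145 138 139 139
  138 139 140 142 141 140]
 [137 138 139 139 139 140 140 139 131 116 156 178 180 168 147 140 139 139
  139 140 141 141 141 142]
 [138 138 138 139 139 139 139 139 130 108 144 175 182 173 152 141 140 140
  139 138 139 139 138 137]
 [138 138 139 139 140 139 137 135 119  96 130 170 181 175 152 139 139 139
  137 133 133 133 130 125]
 [135 136 138 138 139 136 127 126 108  91 114 152 165 161 142 136 136 137
  136 133 133 134 131 126]
 [127 130 135 137
[... 2042 characters left out ...]
26 108 112 142 157 152 141 131 130
  129 129 129 129 128 130]
 [131 131 131 131 131 130 130 131 131 130 127 126 129 131 132 130 129 129
  129 128 130 129 128 129]
 [130 129 129 130 130 130 129 131 131 130 131 131 129 127 129 129 129 129
  128 128 130 130 128 128]
 [130 129 130 131 131 130 129 128 130 130 131 131 130 129 128 128 129 128
  128 128 129 130 129 129]
 [129 130 130 130 129 129 128 129 127 129 129 130 130 128 128 128 129 128
  128 128 128 130 130 128]
 [131 130 129 129 129 129 128 129 128 128 129 130 130 128 128 128 128 128
  127 127 128 129 129 128]]
(array([17, 14,  6, 14, 82], dtype=int32), array([19.5, 20.5])) (array([  7,  15,  33,  25, 335], dtype=int32), array([27.3, 32.2]))
```

```bash
python3 -c "
from rig import env
print(env.sign_off())"
```

```text
the job is handed in; nothing more can be done
None
```

I hung all three grey hangers past the black mark, turned the key until the latch stopped against its lock, put the key back fully down in its stand, and handed the job in at about 46 s of the 210 s allowed; no verdict came back.

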